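Lock the build plate down and scan the printer's label

ROBOT

A 6-joint arm with a two-finger parallel gripper is mounted at the origin on the work surface. World frame = base frame: x ahead of the robot, y to its left, z up, the work surface at z = 0. Lengths are in m, angles in degrees, forces in N, time in s.
With the tool pointing down it reaches from about 0.3 to 0.75 m from the base axis. Payload 8.5 kg.
Tool frame: the origin (TCP) lies between the finger pads; the fingertips stand ahead of it and the grasp point (between the pads) lies 8 mm behind it (env.tcp_to_tips is the z of the fingertips in the tool frame, in m); z points along the fingers, x is the direction in which the jaws open and shut, and the axes are right-handed (so a half turn about z gives the same grasp; the last joint's range is limited). The gripper opens to 85 mm and grips with 20 to 120 N. Pads are 22 mm wide; open, the fingers measure 114 mm over their backs; the gripper's body (76 mm by 85 mm) begins 54 mm behind the grasp point. The pads swing forward as they close: fully open they stand 13 mm farther back than shut.
Start: joints at [-78.856, 21.807, 74.336, -0, 83.858, -12.336], TCP at [0.219, -0.504, 0.242] pointing down, gripper open.
Joint ranges: [-178.18, 178.18], [-50.72, 133.34], [12.68, 142.11], [-81.47, 261.47], [9.98, 163.14], [-165.26, 165.26]. Speed limits (degrees/s): [136.94, 136.94, 180, 180, 180, 180].

INTERFACE

Orientations are given as a 3x3 rotation matrix whose columns are the frame's x, y, z axes.
In Python, from rig import observe, viewer, env gives the robot as it stands.
- The arm moves only by the tool jog_arm, never from a script. Its arguments are lists of equal length, an entry for each row: "dr": the turn, a rotation vector about the tool's x, y, z in rad, a list of three; "slide": the shift along the tool's x, y, z in m, a list of three; "gripper": the opening, from -1 (shut) to 1 (fully open), so that 0 is half open. In form: {"dr": [[rx, ry, rz], ...], "slide": [[dx, dy, dz], ...], "gripper": [gripper, ...]}. A call has exactly 10 rows; each row shifts and turns the commanded pose from where the row before left it, along the tool's axes as they then stand; what a row does not reach is not made up. A row lasts 1/10 s, in which the tool goes at most 50 mm and 8.59 degrees, less where a joint would pass 70% of its speed; a pose out of reach is approached as far as the arm can. A call is refused whole if a number of a shift passes 0.05 or a number of a turn 0.15, either way. A call with a gripper value outside its range is refused whole. The fingers move at their own pace and stop on an object; "force" is the grip in N (left out, the last holds). Time passes only in rows, so rows that do not move let the fingers close, or fill a call up. It gives the time, the measured TCP pose, the force and the opening at its end, in the units of the state.
- observe(): the state, without advancing time (a new reading comes with each control period).
- viewer.get_image(name): name is "scene" or "side" or "wrist"; returns a dict with "pixels" (384x512x3 uint8, blue, green, red), "camera_matrix" (3x3 intrinsics, pixels), "dist_coeffs" ([k1, k2, p1, p2, k3] as OpenCV has them; the pictures are not rectified), "R" (3x3) and "t" (3): a world point X has camera coordinates R X + t. Camera axes: x right, y down, z forward; pixel columns grow to the right and rows downward; lengths in m; the calibration is good to about 2 mm. A picture is of the moment at which its call begins. There is no depth.
- env.close_job(): hands the job in, once; it reports no verdict.
The state is a dict: "time_s": time; "q": joint angles; "qvel": joint speeds; "joint_efforts": joint torques, N m; "position": TCP position; "tool_rot": TCP orientation; "ft_force": force on the tool from outside, world axes, zero at the start; "wrist_torque": the same for the moment, N m; "grip_width": finger opening in m.
Only numpy, scipy, OpenCV 4.12 (cv2) and the standard library are available. Lean on these libraries where they do the work, as an engineer would, in place of code of your own. Each camera call takes 0.05 s, during which the arm holds its last target.

TASK

Secure the build plate on the print-bed carrier: first press the two round snap caps at its sides fully down, then take every T-toggle from the rack, pass it down through a slot of its own in the plate until its flange lies flat, and turn it a quarter turn, so that its handle stands across the slot and it cannot come out. Then log the change: hold the code reader steady for two seconds about 10 cm off the coded label on the control pod, square to the sloping face and pointing at the label's middle, and stand it back upright in the middle of its mat. Leave everything else on the table where it is.

Things in the scene. Friction and masses are not known exactly. Their poses are not given: they have to be found in the camera images.
- toggle1_grip (a point): T-toggle (4 alike, one may be absent), 40 g: black handle 36 (its x) x 12 (y) x 38 tall on a bare metal flange, 38 diameter x 4; below it a 7 mm shank 9 long, then a steel crossbar 26 (x) x 8 (y) x 6 tall. Point: middle of the handle, 23 above the flange's underside, 38 above the crossbar's underside; z up the shank. Starts upright in a rack hole, turned any way; lifts straight out.
- toggle2_grip (a point): T-toggle (4 alike, one may be absent), 40 g: black handle 36 (its x) x 12 (y) x 38 tall on a bare metal flange, 38 diameter x 4; below it a 7 mm shank 9 long, then a steel crossbar 26 (x) x 8 (y) x 6 tall. Point: middle of the handle, 23 above the flange's underside, 38 above the crossbar's underside; z up the shank. Starts upright in a rack hole, turned any way; lifts straight out.
- toggle3_grip (a point): T-toggle (4 alike, one may be absent), 40 g: black handle 36 (its x) x 12 (y) x 38 tall on a bare metal flange, 38 diameter x 4; below it a 7 mm shank 9 long, then a steel crossbar 26 (x) x 8 (y) x 6 tall. Point: middle of the handle, 23 above the flange's underside, 38 above the crossbar's underside; z up the shank. Starts upright in a rack hole, turned any way; lifts straight out.
- toggle4_grip (a point): T-toggle (4 alike, one may be absent), 40 g: black handle 36 (its x) x 12 (y) x 38 tall on a bare metal flange, 38 diameter x 4; below it a 7 mm shank 9 long, then a steel crossbar 26 (x) x 8 (y) x 6 tall. Point: middle of the handle, 23 above the flange's underside, 38 above the crossbar's underside; z up the shank. Starts upright in a rack hole, turned any way; lifts straight out.
- slot1 (a point): Middle of a slot's mouth (near the robot, on the right) at the plate's top face, 45 above the table. Slot 30 long (x of this frame) x 12 wide (y), through the 6 mm plate into an empty space; z up. A toggle let down with its handle along x drops in until its flange lies on the plate, then turns either way; locked, it has 3 mm play up and down.
- slot2 (a point): Middle of a slot's mouth (near the robot, on the left) at the plate's top face, 45 above the table. Slot 30 long (x of this frame) x 12 wide (y), through the 6 mm plate into an empty space; z up. A toggle let down with its handle along x drops in until its flange lies on the plate, then turns either way; locked, it has 3 mm play up and down.
- slot3 (a point): Middle of a slot's mouth (far side, on the right) at the plate's top face, 45 above the table. Slot 30 long (x of this frame) x 12 wide (y), through the 6 mm plate into an empty space; z up. A toggle let down with its handle along x drops in until its flange lies on the plate, then turns either way; locked, it has 3 mm play up and down.
- slot4 (a point): Middle of a slot's mouth (far side, on the left) at the plate's top face, 45 above the table. Slot 30 long (x of this frame) x 12 wide (y), through the 6 mm plate into an empty space; z up. A toggle let down with its handle along x drops in until its flange lies on the plate, then turns either way; locked, it has 3 mm play up and down.
- cap1_top (a point): White round snap cap, 26 diameter x 14 tall, at the middle of the plate's right edge, seen from the robot. Point: centre of its flat top, 69 above the table when fully up, 59 when fully down.
- cap2_top (a point): White round snap cap, 26 diameter x 14 tall, at the middle of the plate's left edge, seen from the robot. Point: centre of its flat top, 69 above the table when fully up, 59 when fully down.
- cap1 (a joint): How far the right cap is pressed down: 0 up, 0.010 fully down. A stiff slide: moves at about 6 N and stays where it is left. Starts at 0 to 0.003.
- cap2 (a joint): The same for the left cap.
- bed: The print-bed carrier, fixed: a white frame 240 (x) x 240 (y) with a flat brown build plate on it, top 45 above the table, four slots with pale rims in it, one in each quarter. Origin on the table under the centre; its x and y are those of the slots.
- rack: Grey toggle rack, fixed: a block 300 (x) x 70 (y) x 22 tall with four 29 mm square holes 72 apart along x. Origin on the table under its centre. The toggles' flanges lie on its top.
- reader_mid (a point): Hand code reader, about 180 g, 120 tall, standing on its white head, 56 x 56 x 30 tall; black upright handle above, 32 (its x) x 28 (its y) x 90 tall. The head's underside is the reading window, which looks along -z. Point: half-way up, 60 above the window, 60 below the handle's top; z up the handle.
- reader: The same reader; origin at the centre of the window (underside), axes as above.
- mat_mid (a point): Middle of the reader's mat, a thin black square 110 x 110 with a grey border, level with the table, fixed to it.
- label (a point): Middle of the square coded label, 44 x 44, white with a black pattern, on the lower half of the sloped face of the white control pod (130 x 130, up to 105 tall, fixed). The face leans 29 degrees from level towards the robot, a dark screen on its upper half; z of this frame is the face's outward normal, x runs up the slope.
- disc1: White printed disc, 48 diameter x 5, in front of the rack, nearer the robot. Leave it.
- disc2: White printed disc, 48 diameter x 5, beyond the build plate on the left. Leave it.
- glue: White bottle, 40 diameter x 110 tall, at the back left. Leave it.
- bracket: White printed L-bracket, 50 x 30 x 36, between the build plate and the pod, at the far side. Leave it.

How it is judged:
By the outcome, as a careful person would: the job done as asked, in the order asked, and still so for the second after the job is handed in, with the robot touching nothing.
Of toggle1, toggle2, toggle3, toggle4 only 3 to 4 are there at a start; the rules pass over those that are not, and their reading is None.
At some moment in a run one of reader may be knocked a few centimetres aside while the robot is not near it.
It also fails if it takes over 208 s, if anything falls off the work surface, if the arm or the gripper's body presses on something with over 40 N, if the wrist force passes 120 N, or if a joint passes its speed limit or range.

## Working session

There is one attempt and no reset: what is moved stays moved. The work goes in short steps, Python scripts to look and compute and a tool call to move; the robot and the scene stay as the last step left them, time stands still between calls to the robot, and variables do not carry over. Pictures are saved under pics/ and viewed, and the job is handed in when it is done.

Besides the shell and the picture viewer there is one more tool, called after ">>>" as name(argument=value, ...) on one line, values as JSON. jog_arm: Moves the arm, as the interface text tells. Its arguments: {"type":"object","properties":{"dr":{"type":"array","items":{"type":"array","items":{"type":"number"}}},"slide":{"type":"array","items":{"type":"array","items":{"type":"number"}}},"gripper":{"type":"array","items":{"type":"number"}},"force":{"type":"number"}},"required":["dr","slide","gripper"]}

```bash
ls; mkdir -p pics; cat > h.py <<'E'
import numpy as np, cv2
from rig import observe, viewer, env
def grab(n,tag):
    d=viewer.get_image(n); cv2.imwrite(f'pics/{tag}.png',d['pixels']); np.save(f'pics/{tag}.npy',d,allow_pickle=True); return d
def load(tag): return np.load(f'pics/{tag}.npy',allow_pickle=True).item()
def ray(d,uv):
    p=cv2.undistortPoints(np.array([[uv]],float),np.array(d['camera_matrix']),np.array(d['dist_coeffs']))[0,0]
    R=np.array(d['R']);t=np.array(d['t']); return -R.T@t, R.T@np.array([p[0],p[1],1.])
def onz(d,uv,z):
    o,v=ray(d,uv); return o+v*(z-o[2])/v[2]
def proj(d,X):
    R=np.array(d['R']); r=cv2.Rodrigues(R)[0]
    return cv2.projectPoints(np.array(X,float).reshape(-1,1,3),r,np.array(d['t'],float),np.array(d['camera_matrix']),np.array(d['dist_coeffs']))[0].reshape(-1,2)
E
python3 - <<'E'
from h import *
s=observe(); print(s); print(env.tcp_to_tips)
for n in ['scene','side','wrist']:
    d=grab(n,n+'0'); print(n,-np.array(d['R']).T@np.array(d['t']),np.array(d['R'])[2],d['camera_matrix'])
E
```

```text
pics
{'time_s': 0.0, 'q': array([-7.88554529e+01,  2.18423642e+01,  7.43870127e+01,  4.59230032e-05,
        8.38575729e+01, -1.23367402e+01]), 'qvel': array([ 0.05559379, -0.11600849, -0.02339001, -0.00334819, -0.06445727,
        0.00535333]), 'joint_efforts': array([-6.73655686e-04, -4.48462915e+01, -2.31282717e+01, -2.62537687e-04,
        4.71238236e-03, -2.90632691e-06]), 'position': array([ 0.21908007, -0.50417096,  0.24168559]), 'tool_rot': array([[ 3.98449242e-01, -9.17190338e-01, -2.92539623e-04],
       [-9.17189187e-01, -3.98449216e-01,  1.48909759e-03],
       [-1.48234811e-03, -3.25015628e-04, -9.99998849e-01]]), 'ft_force': array([-0.36266195,  0.30256634,  0.29584804]), 'wrist_torque': array([-0.02682434, -0.0070215 , -0.02941143]), 'grip_width': 0.08536643183869642}
0.011
scene [1.41707417 0.04129708 0.77343582] [-0.7785477  -0.01841194 -0.6273153 ] [[399.86848947   0.         254.19373192]
 [  0.         399.86848947 193.57076281]
 [  0.           0.           1.        ]]
side [0.39567941 0.73915289 0.61918224] [ 0.18485455 -0.77842701 -0.59990015] [[359.20597981   0.         253.48199488]
 [  0.         359.20597981 198.01271452]
 [  0.           0.           1.        ]]
wrist [ 0.28431056 -0.47555581  0.37296723] [-0.2564298  -0.11125299 -0.96013881] [[275.3279267    0.         257.68763179]
 [  0.         275.3279267  190.53986394]
 [  0.           0.           1.        ]]
```

View pics/scene0.png

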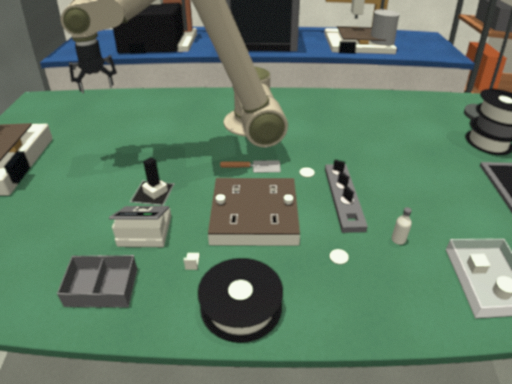

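View pics/side0.png

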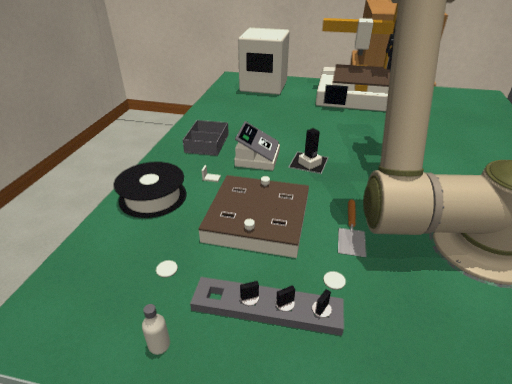

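View pics/wrist0.png

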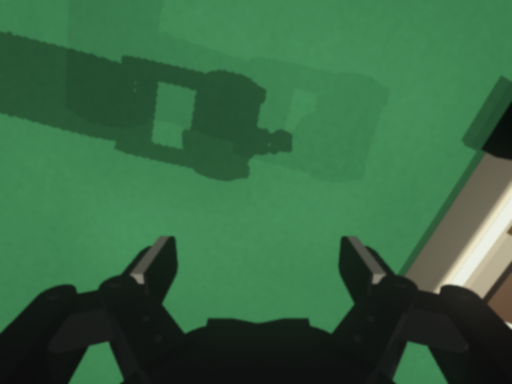

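The rack holds three toggles, and its hole at the far end (side view, about 216,293) is empty. The reader stands upright on its mat. I'll enlarge both views to get pixel positions.

```bash
python3 - <<'E'
from h import *
s=load('scene0')['pixels'];q=load('side0')['pixels']
cv2.imwrite('pics/z1.png',cv2.resize(s[145:255,110:310],None,fx=4,fy=4,interpolation=cv2.INTER_CUBIC))
cv2.imwrite('pics/z2.png',cv2.resize(q[115:260,195:335],None,fx=4,fy=4,interpolation=cv2.INTER_CUBIC))
cv2.imwrite('pics/z3.png',cv2.resize(q[260:340,180:350],None,fx=4.5,fy=4.5,interpolation=cv2.INTER_CUBIC))
cv2.imwrite('pics/z4.png',cv2.resize(s[150:240,300:380],None,fx=6,fy=6,interpolation=cv2.INTER_CUBIC))
E
```

```text
(no output)
```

View pics/z1.png

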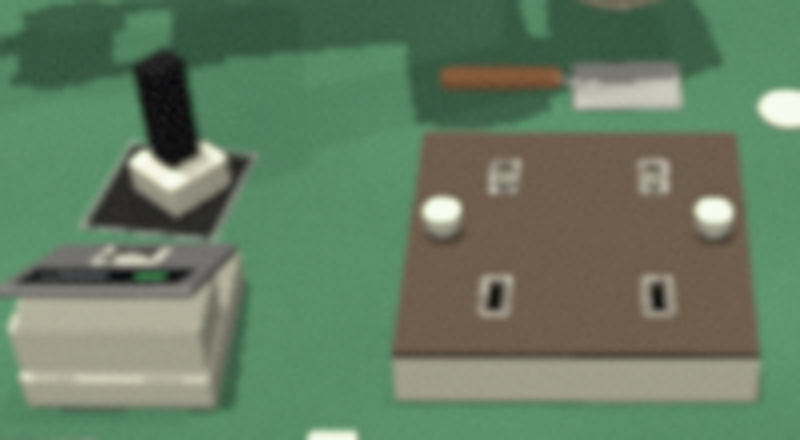

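View pics/z2.png

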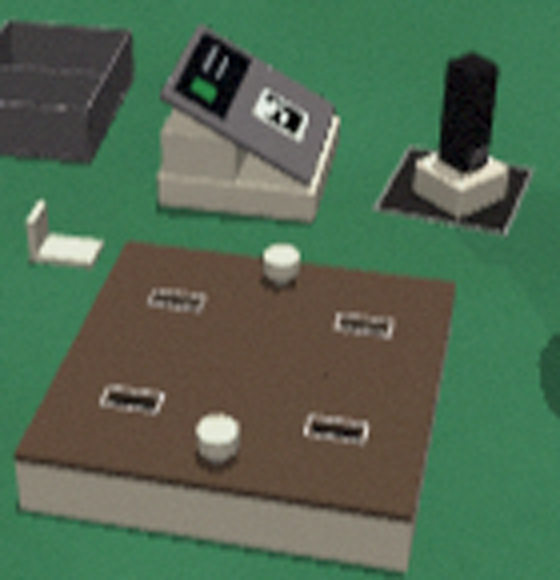

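View pics/z3.png

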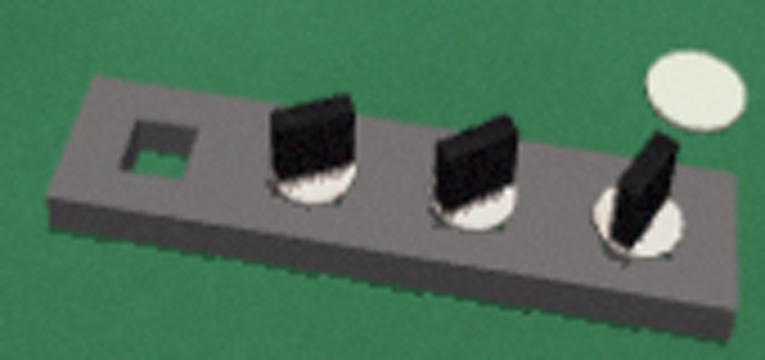

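View pics/z4.png

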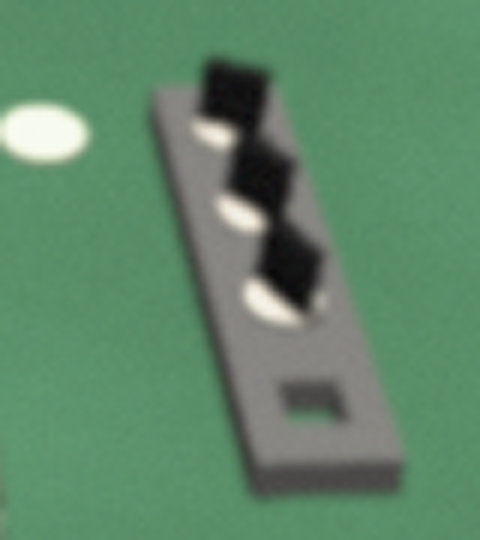

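```bash
python3 - <<'E'
from h import *
np.set_printoptions(precision=4,suppress=True)
S=load('scene0');Q=load('side0')
z1=lambda u,v:(110+u/4-.4,145+v/4-.4)
z2=lambda u,v:(195+u/4-.4,115+v/4-.4)
z3=lambda u,v:(180+u/4.5-.4,260+v/4.5-.4)
z4=lambda u,v:(300+u/6-.4,150+v/6-.4)
def P(n,a,b,z):
    print(n,z, onz(Q,a,z)[:2] if a else '', onz(S,b,z)[:2] if b else '')
P('farR',z2(127,243),z1(393,357),.045)
P('nearR',z2(455,283),z1(422,133),.045)
P('nearL',z2(412,518),z1(738,135),.045)
P('farL',z2(18,458),z1(760,357),.045)
P('slot1',z2(364,325),z1(505,177),.045)
P('slot2',z2(336,430),z1(654,177),.045)
P('slot3',z2(177,300),z1(496,296),.045)
P('slot4',z2(133,400),z1(658,297),.045)
P('cap1',z2(281,254),z1(442,206),.067)
P('cap2',z2(217,428),z1(715,207),.067)
P('label',z2(281,113),z1(132,257),.06)
P('mat1',z2(455,190),None,.0)
P('matcorners',z2(377,207),z1(213,236),0)
P('matcorners',z2(533,170),z1(130,146),0)
P('matcorners',z2(408,149),z1(82,224),0)
P('matcorners',z2(512,231),z1(256,155),0)
P('hole',z3(160,150),z4(312,400),.022)
P('rack1',z3(97,77),z4(400,460),.022)
P('rack2',z3(735,172),z4(270,92),.022)
P('rack3',z3(728,305),z4(153,92),.022)
P('rack4',z3(50,198),z4(253,463),.022)
P('tA handle top',z3(312,107),z4(290,232),.064)
P('tB handle top',z3(475,132),z4(262,160),.064)
P('tC handle top',z3(651,160),z4(236,78),.064)
P('reader top',z2(470,62),z1(160,60),.12)
E
```

```text
farR 0.045 [ 0.6747 -0.0948] [ 0.6811 -0.0968]
nearR 0.045 [ 0.437  -0.0983] [ 0.4381 -0.1012]
nearL 0.045 [0.4348 0.1411] [0.4373 0.1402]
farL 0.045 [0.6706 0.1442] [0.6774 0.1407]
slot1 0.045 [ 0.4909 -0.035 ] [ 0.4916 -0.0346]
slot2 0.045 [0.4902 0.0756] [0.4901 0.0752]
slot3 0.045 [ 0.6207 -0.0342] [ 0.6214 -0.0335]
slot4 0.045 [0.6193 0.0763] [0.6208 0.0757]
cap1 0.067 [ 0.5563 -0.0739] [ 0.553  -0.0746]
cap2 0.067 [0.5551 0.1153] [0.5513 0.1162]
label 0.06 [ 0.6009 -0.2867] [ 0.603  -0.2852]
mat1 0.0 [ 0.4552 -0.2987] 
matcorners 0 [ 0.514  -0.2577] [ 0.5094 -0.256 ]
matcorners 0 [ 0.3948 -0.3461] [ 0.3978 -0.3473]
matcorners 0 [ 0.5024 -0.3578] [ 0.497  -0.3612]
matcorners 0 [ 0.4043 -0.2464] [ 0.4086 -0.241 ]
hole 0.022 [0.5815 0.2972] [0.5825 0.2957]
rack1 0.022 [0.6242 0.2633] [0.6231 0.3297]
rack2 0.022 [0.327  0.2494] [0.3291 0.3156]
rack3 0.022 [0.3275 0.3182] [0.3304 0.2504]
rack4 0.022 [0.6206 0.3331] [0.6256 0.2613]
tA handle top 0.064 [0.5114 0.2914] [0.5083 0.2912]
tB handle top 0.064 [0.4404 0.2885] [0.4498 0.2866]
tC handle top 0.064 [0.3662 0.2858] [0.3773 0.2842]
reader top 0.12 [ 0.4537 -0.2903] [ 0.4506 -0.2901]
```

The two views agree to within about 2–4 mm on the bed:
- **Bed:** centre at (0.556, 0.021), yaw about 0.4°, slot pitch 130 x 110 mm.
- **Caps:** at ±95 mm.

Next I'll turn the jaws along world −y and move toward cap1.

>>> jog_arm(dr=[[0,0,0.137],[0,0,0.137],[0,0,0.136],[0,0,0],[0,0,0],[0,0,0],[0,0,0],[0,0,0],[0,0,0],[0,0,0]], slide=[[0,0,0],[0,0,0],[0,0,0],[-0.035,-0.025,0],[-0.035,-0.025,0],[-0.035,-0.025,0],[-0.035,-0.025,0],[-0.035,-0.025,0],[-0.035,-0.025,0],[-0.035,-0.025,0]], gripper=[-1,-1,-1,-1,-1,-1,-1,-1,-1,-1], force=40)

```text
time_s: 1.15
position: [0.3948, -0.2579, 0.2423]
tool_rot: [[-0.0, -1.0, -0.0], [-1.0, 0.0, 0.0], [-0.0, 0.0, -1.0]]
ft_force: [-0.0, -1.0, -0.0]
grip_width: 0.0001
```

>>> jog_arm(dr=[[0,0,0],[0,0,0],[0,0,0],[0,0,0],[0,0,0],[0,0,0],[0,0,0],[0,0,0],[0,0,0],[0,0,0]], slide=[[-0.03,-0.027,0],[-0.03,-0.027,0],[-0.03,-0.027,0],[-0.03,-0.027,0],[-0.03,-0.027,0],[-0.034,-0.025,0],[0,0,0],[0,0,0],[0,0,0],[0,0,0]], gripper=[-1,-1,-1,-1,-1,-1,-1,-1,-1,-1])

```text
time_s: 2.15
position: [0.5537, -0.0764, 0.2424]
tool_rot: [[-0.002, -1.0, -0.0], [-1.0, 0.002, -0.0], [0.0, 0.0, -1.0]]
ft_force: [-0.0, -0.1, -0.5]
grip_width: -0.0001
```

```bash
python3 - <<'E'
from h import *
d=grab('wrist','w1'); print(observe()['position'])
im=d['pixels'].copy()
for p in [(.491,-.0348,.045),(.490,.0754,.045),(.621,-.034,.045),(.620,.076,.045),(.5545,-.0742,.067),(.5535,.1157,.067)]:
    u=proj(d,p)[0]; print(p,u); cv2.drawMarker(im,(int(round(u[0])),int(round(u[1]))),(0,0,255),0,8)
cv2.imwrite('pics/w1m.png',cv2.resize(im,(768,576)))
E
```

```text
[ 0.55379242 -0.07640901  0.24247221]
(0.491, -0.0348, 0.045) [225.42749264 219.21755827]
(0.49, 0.0754, 0.045) [139.97489481 220.02276366]
(0.621, -0.034, 0.045) [220.87092442 114.10298804]
(0.62, 0.076, 0.045) [126.04243284 115.51474112]
(0.5545, -0.0742, 0.067) [255.88009307 174.6433419 ]
(0.5535, 0.1157, 0.067) [ 90.76621933 175.95216254]
```

View pics/w1m.png

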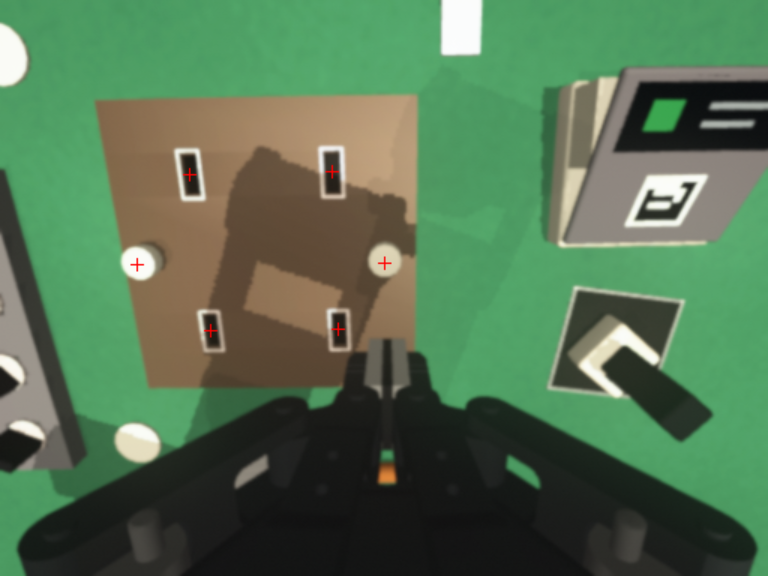

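All three views agree: the projected marks fall on the four slots and both cap centres (256,175 and 91,176 in the wrist view). Lowering onto cap1.

>>> jog_arm(dr=[[0,0,0],[0,0,0],[0,0,0],[0,0,0],[0,0,0],[0,0,0],[0,0,0],[0,0,0],[0,0,0],[0,0,0]], slide=[[-0.002,-0.001,0.02],[0,0,0.04],[0,0,0.04],[0,0,0.04],[0,0,0.015],[0,0,0.004],[0,0,0.003],[0,0,0.003],[0,0,0.003],[0,0,0.003]], gripper=[-1,-1,-1,-1,-1,-1,-1,-1,-1,-1])

```text
time_s: 3.2
position: [0.5558, -0.0739, 0.0727]
tool_rot: [[-0.0, -1.0, 0.003], [-1.0, 0.0, -0.001], [0.001, -0.003, -1.0]]
ft_force: [-1.7, -0.8, 6.1]
grip_width: -0.0003
```

>>> jog_arm(dr=[[0,0,0],[0,0,0],[0,0,0],[0,0,0],[0,0,0],[0,0,0],[0,0,0],[0,0,0],[0,0,0],[0,0,0]], slide=[[0,0,0.001],[0,0,0.001],[0,0,0.001],[0,0,0.001],[0,0,0.0],[0,0,0],[0,0,0],[0,0,0],[0,0,0],[0,0,0]], gripper=[-1,-1,-1,-1,-1,-1,-1,-1,-1,-1])

```text
time_s: 4.2
position: [0.5559, -0.074, 0.0699]
tool_rot: [[-0.0, -1.0, 0.003], [-1.0, 0.0, -0.002], [0.002, -0.003, -1.0]]
ft_force: [-4.3, 0.4, 16.2]
grip_width: 0.0
```

>>> jog_arm(dr=[[0,0,0],[0,0,0],[0,0,0],[0,0,0],[0,0,0],[0,0,0],[0,0,0],[0,0,0],[0,0,0],[0,0,0]], slide=[[0,0,0.0005],[0,0,0.0005],[0,0,0],[0,0,0],[0,0,-0.01],[0,0,-0.02],[-0.045,0,0],[-0.045,0,0],[-0.045,0,0],[-0.045,0,0]], gripper=[-1,-1,-1,-1,-1,-1,-1,-1,-1,-1])

```text
time_s: 5.2
position: [0.5553, 0.1082, 0.0971]
tool_rot: [[-0.001, -1.0, 0.001], [-1.0, 0.001, 0.0], [-0.0, -0.001, -1.0]]
ft_force: [0.8, -0.3, 0.7]
grip_width: 0.0002
```

>>> jog_arm(dr=[[0,0,0],[0,0,0],[0,0,0],[0,0,0],[0,0,0],[0,0,0],[0,0,0],[0,0,0],[0,0,0],[0,0,0]], slide=[[-0.006,0.001,0.01],[0,0,0.005],[0,0,0.003],[0,0,0.003],[0,0,0.003],[0,0,0.002],[0,0,0.001],[0,0,0],[0,0,0],[0,0,0]], gripper=[-1,-1,-1,-1,-1,-1,-1,-1,-1,-1])

```text
time_s: 6.2
position: [0.5543, 0.1115, 0.07]
tool_rot: [[-0.002, -1.0, 0.0], [-1.0, 0.002, 0.001], [-0.001, -0.0, -1.0]]
ft_force: [-2.2, 3.5, 6.0]
grip_width: 0.0001
```

>>> jog_arm(dr=[[0,0,0],[0,0,0],[0,0,0],[0,0,0],[0,0,0],[0,0,0],[0,0,0],[0,0,0],[0,0,0],[0,0,0]], slide=[[0,0,0.001],[0,0,0.001],[0,0,0.0005],[0,0,0],[0,0,0],[0,0,0],[0,0,0],[0,0,0],[0,0,0],[0,0,0]], gripper=[-1,-1,-1,-1,-1,-1,-1,-1,-1,-1])

```text
time_s: 7.2
position: [0.5544, 0.1115, 0.0698]
tool_rot: [[-0.002, -1.0, 0.002], [-1.0, 0.002, 0.001], [-0.001, -0.002, -1.0]]
ft_force: [-10.5, 2.2, 27.3]
grip_width: -0.0002
```

Both caps have bottomed out: tips at 0.059 and a firm reaction force. Lifting and moving over the rack.

>>> jog_arm(dr=[[0,0,0],[0,0,0],[0,0,0],[0,0,0],[0,0,0],[0,0,0],[0,0,0],[0,0,0],[0,0,0],[0,0,0]], slide=[[0,0,-0.03],[0,0,-0.04],[0,0,-0.04],[0,0,-0.04],[-0.035,0.023,-0.02],[-0.035,0.023,0],[-0.035,0.023,0],[-0.035,0.023,0],[-0.035,0.023,0],[0,0,0]], gripper=[-1,-1,-1,-1,-1,-1,-1,-1,-1,-1])

```text
time_s: 8.2
position: [0.4374, 0.2894, 0.2371]
tool_rot: [[0.002, -1.0, -0.0], [-1.0, -0.002, 0.001], [-0.001, 0.0, -1.0]]
ft_force: [-0.7, -0.8, 0.9]
grip_width: -0.0004
```

```bash
python3 - <<'E'
from h import *
d=grab('wrist','w2'); print(observe()['position'])
s=grab('scene','s2');
im=d['pixels'].copy()
cv2.imwrite('pics/w2z.png',cv2.resize(im[60:300,130:390],None,fx=3,fy=3,interpolation=cv2.INTER_CUBIC)[:600])
cv2.imwrite('pics/s2z.png',cv2.resize(s['pixels'][145:255,110:310],None,fx=4,fy=4,interpolation=cv2.INTER_CUBIC))
E
```

```text
[0.438777   0.28787834 0.23706933]
```

View pics/w2.png

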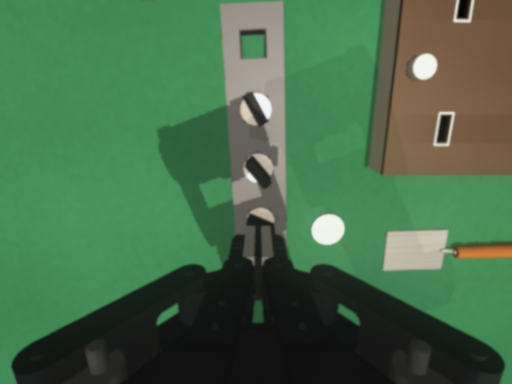

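View pics/s2z.png

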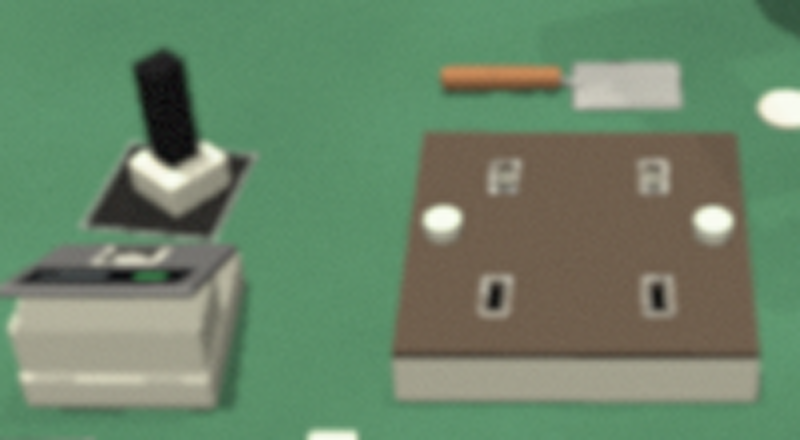

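```bash
python3 - <<'E'
from h import *
d=load('w2'); im=d['pixels']
cv2.imwrite('pics/w2z.png',cv2.resize(im[80:230,215:300],None,fx=4,fy=4,interpolation=cv2.INTER_CUBIC))
g=im.max(2)
m=(g<60).astype(np.uint8); 
m[225:]=0
n,l,st,c=cv2.connectedComponentsWithStats(m)
for i in range(1,n):
    x,y,w,h,a=st[i]
    if a>60 and 230<c[i][0]<290 and 85<c[i][1]<230:
        cnt=max(cv2.findContours((l==i).astype(np.uint8),0,1)[0],key=cv2.contourArea)
        r=cv2.minAreaRect(cnt); b=cv2.boxPoints(r)
        W=np.array([onz(d,q,.064)[:2] for q in b]); 
        e=[W[1]-W[0],W[2]-W[1]]; e=max(e,key=np.linalg.norm)
        print(c[i],a,W.mean(0),[np.linalg.norm(W[1]-W[0]),np.linalg.norm(W[2]-W[1])],'ang',np.degrees(np.arctan2(e[1],e[0])))
E
```

```text
[255.38418079 111.93220339] 177 [0.50956252 0.29288829] [np.float64(0.008083006371439256), np.float64(0.033676776886236826)] ang -149.8150468687241
[258.35260116 172.38728324] 346 [0.44134702 0.28905037] [np.float64(0.012857472420633896), np.float64(0.03738513651546212)] ang -142.77908654708628
[256.78343949 220.94267516] 157 [0.38408069 0.28682391] [np.float64(0.03073191213232041), np.float64(0.011493716388418325)] ang -89.87624155582786
```

View pics/w2z.png

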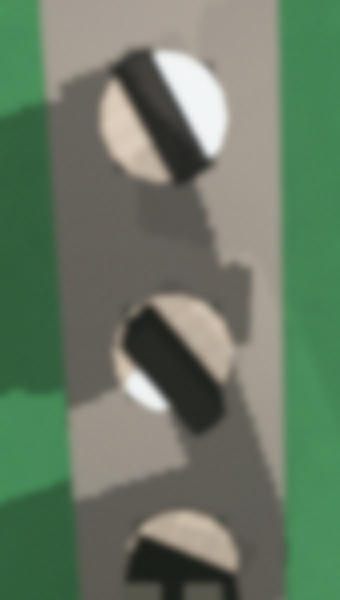

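Caps are down in the scene view. The wrist view shows toggle A at (256,110) with its handle at about +30°, and B at (258,172) at about +37°. I'll approach A first.

>>> jog_arm(dr=[[0,0,-0.131],[0,0,-0.131],[0,0,-0.131],[0,0,-0.131],[0,0,0],[0,0,0],[0,0,0],[0,0,0],[0,0,0],[0,0,0]], slide=[[-0.005,-0.035,0],[0,-0.036,0.04],[0,0,0.03],[0,0,0.03],[0,0,0.02],[0,0,0],[0,0,0],[0,0,0],[0,0,0],[0,0,0]], gripper=[-0.1,-0.1,-0.1,-0.1,-0.1,-0.1,-0.1,-0.1,-0.1,-0.1])

```text
time_s: 9.3
position: [0.5078, 0.2969, 0.1205]
tool_rot: [[0.5, -0.866, 0.001], [-0.866, -0.5, 0.0], [0.0, -0.002, -1.0]]
ft_force: [1.4, 0.3, -0.1]
grip_width: 0.0384
```

```bash
python3 - <<'E'
from h import *
np.set_printoptions(precision=4,suppress=True)
d=grab('wrist','w3'); s=observe();print(s['position'],s['tool_rot'])
im=d['pixels'].copy()
print(proj(d,[(.510,.293,.064),(.510,.293,.026),(.438,.290,.026),(.366,.2867,.026)]))
cv2.imwrite('pics/w3z.png',cv2.resize(im[0:384,100:400],None,fx=2,fy=1.5,interpolation=cv2.INTER_CUBIC))
E
```

```text
[0.5077 0.2969 0.1203] [[ 0.5002 -0.8659  0.0011]
 [-0.8659 -0.5002  0.0004]
 [ 0.0003 -0.0012 -1.    ]]
[[264.1414 212.5732]
 [263.0789 196.8721]
 [226.6179 262.691 ]
 [195.4321 319.5612]]
```

View pics/w3.png

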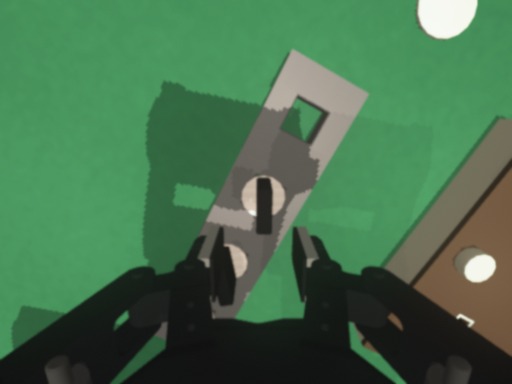

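The handle lines up with the jaws (column 264) and the flange centre sits at (263,196), where I predicted it. Lowering and gripping.

>>> jog_arm(dr=[[0,0,0],[0,0,0],[0,0,0],[0,0,0],[0,0,0],[0,0,0],[0,0,0],[0,0,0],[0,0,0],[0,0,0]], slide=[[0.0045,0,0.02],[0,0,0.03],[0,0,0.02],[0,0,0.008],[0,0,0],[0,0,0],[0,0,0],[0,0,0],[0,0,0],[0,0,0]], gripper=[-0.1,-0.1,-0.1,-0.1,-0.1,-1,-1,-1,-1,-1], force=40)

```text
time_s: 10.35
position: [0.5104, 0.2932, 0.043]
tool_rot: [[0.5, -0.866, 0.002], [-0.866, -0.5, 0.001], [0.0, -0.003, -1.0]]
ft_force: [-0.5, -0.1, 5.8]
grip_width: 0.0118
```

>>> jog_arm(dr=[[0,0,0],[0,0,0],[0,0,0],[0,0,0.129],[0,0,0.129],[0,0,0.129],[0,0,0.129],[0,0,0],[0,0,0],[0,0,0]], slide=[[0,0,-0.02],[0,0,-0.035],[0,0,-0.035],[0,0,0],[0,0,0],[0,0,0],[0,0,0],[0.04,-0.02,0],[0.04,-0.02,0],[0.04,-0.02,0]], gripper=[-1,-1,-1,-1,-1,-1,-1,-1,-1,-1])

```text
time_s: 11.35
position: [0.571, 0.1722, 0.132]
tool_rot: [[0.009, -1.0, 0.0], [-1.0, -0.009, 0.0], [-0.0, -0.0, -1.0]]
ft_force: [1.4, 0.5, -0.9]
grip_width: 0.0113
```

>>> jog_arm(dr=[[0,0,0],[0,0,0],[0,0,0],[0,0,0],[0,0,0],[0,0,0],[0,0,0],[0,0,0],[0,0,0],[0,0,0]], slide=[[0.035,-0.018,0],[0.035,-0.018,0],[0.02,-0.01,0],[0.007,-0.004,0],[0,0,0],[0,0,0],[0,0,0],[0,0,0],[0,0,0],[0,0,0]], gripper=[-1,-1,-1,-1,-1,-1,-1,-1,-1,-1])

```text
time_s: 12.35
position: [0.6213, 0.0772, 0.1317]
tool_rot: [[0.008, -1.0, 0.0], [-1.0, -0.008, 0.0], [-0.0, -0.0, -1.0]]
ft_force: [0.8, 0.6, -0.1]
grip_width: 0.0113
```

```bash
python3 - <<'E'
from h import *
np.set_printoptions(precision=4,suppress=True)
s=observe();print(s['position'],s['tool_rot'],s['grip_width'])
d=grab('scene','s4');q=grab('side','q4')
cv2.imwrite('pics/s4z.png',cv2.resize(d['pixels'][150:260,200:330],None,fx=5,fy=5,interpolation=cv2.INTER_CUBIC))
cv2.imwrite('pics/q4z.png',cv2.resize(q['pixels'][130:260,190:330],None,fx=4.5,fy=4.5,interpolation=cv2.INTER_CUBIC))
E
```

```text
[0.6213 0.0772 0.1317] [[ 0.0083 -1.      0.    ]
 [-1.     -0.0083  0.    ]
 [-0.     -0.     -1.    ]] 0.011337519044672792
```

View pics/s4z.png

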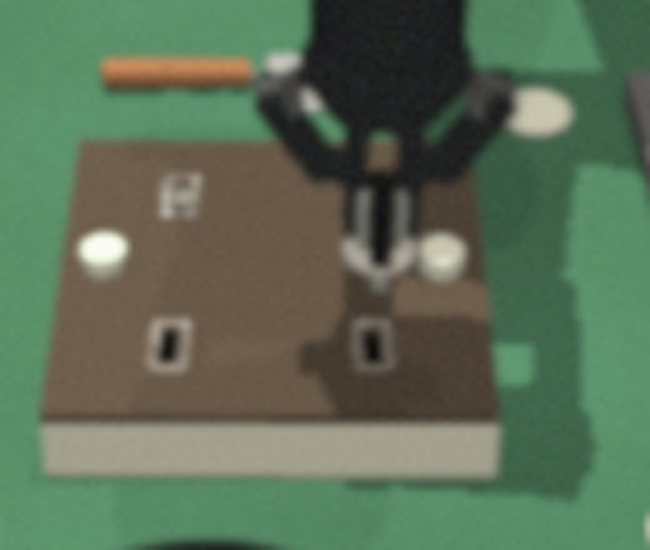

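View pics/q4z.png

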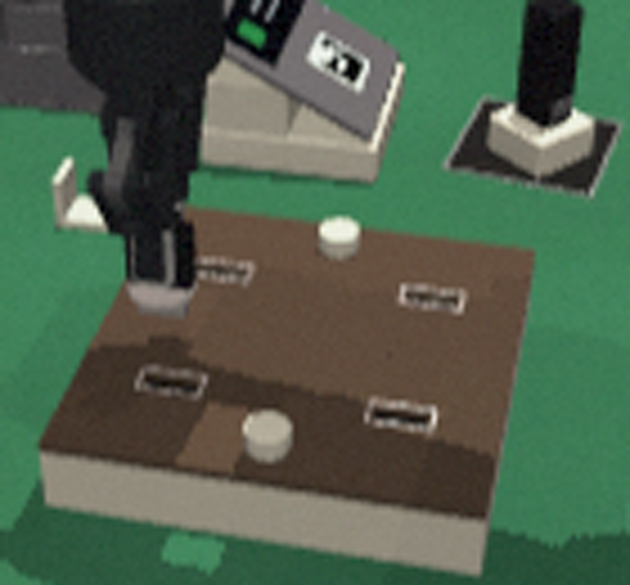

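```bash
python3 - <<'E'
from h import *
d=load('s4');q=load('q4'); c=np.array([.6213,.0772])
th=np.linspace(0,6.283,120)
for im,n,off,f,z in [(d,'s',(200,150),5,0),(q,'q',(190,130),4.5,0)]:
  for zz in (.1107,.1147):
    X=np.stack([c[0]+.019*np.cos(th),c[1]+.019*np.sin(th),0*th+zz],1); p=(proj(im,X)+.4-off)*f
    print(n,zz,p.min(0),p.max(0))
  p=(proj(im,[[*c,.0957]])+.4-off)*f;print('bottom',p)
E
```

```text
s 0.1107 [342.13580731 230.03984072] [415.55282608 277.04014693]
s 0.1147 [342.26952391 224.11770308] [415.86603641 271.06356803]
bottom [[378.00549206 275.26233143]]
q 0.1107 [126.82091833 267.12905746] [198.25076814 309.18329056]
q 0.1147 [126.36154796 261.10280256] [197.99208884 303.0599318 ]
bottom [[163.90706285 310.26600537]]
```

Observed flange columns in the scene view (343–415) match the prediction (342–415), so the toggle is centred in the grip. Lowering into slot 4.

>>> jog_arm(dr=[[0,0,0],[0,0,0],[0,0,0],[0,0,0],[0,0,0],[0,0,0],[0,0,0],[0,0,0],[0,0,0],[0,0,0]], slide=[[0.0012,0.0007,0.02],[0,0,0.02],[0,0,0.006],[0,0,0],[0,0,0.002],[0,0,0.002],[0,0,0.002],[0,0,0.002],[0,0,0.001],[0,0,0]], gripper=[-1,-1,-1,-1,-1,-1,-1,-1,-1,-1])

```text
time_s: 13.45
position: [0.6207, 0.0756, 0.0765]
tool_rot: [[0.008, -1.0, -0.0], [-1.0, -0.008, 0.0], [-0.0, 0.0, -1.0]]
ft_force: [-0.5, -1.0, -0.6]
grip_width: 0.0114
```

>>> jog_arm(dr=[[0,0,0],[0,0,0],[0,0,0],[0,0,0],[0,0,0],[0,0,0],[0,0,0],[0,0,0],[0,0,0],[0,0,0]], slide=[[0,0,0.002],[0,0,0.002],[0,0,0.002],[0,0,0.002],[0,0,0.001],[0,0,0.001],[0,0,0.0005],[0,0,0],[0,0,0],[0,0,0]], gripper=[-1,-1,-1,-1,-1,-1,-1,-1,-1,-1])

```text
time_s: 14.45
position: [0.6207, 0.0756, 0.0662]
tool_rot: [[0.008, -1.0, 0.0], [-1.0, -0.008, 0.0], [-0.0, -0.0, -1.0]]
ft_force: [-0.6, 0.2, -0.5]
grip_width: 0.0113
```

>>> jog_arm(dr=[[0,0,-0.14],[0,0,-0.143],[0,0,-0.143],[0,0,-0.143],[0,0,-0.143],[0,0,-0.143],[0,0,-0.143],[0,0,-0.143],[0,0,-0.143],[0,0,-0.143]], slide=[[0,0,0],[0,0,0],[0,0,0],[0,0,0],[0,0,0],[0,0,0],[0,0,0],[0,0,0],[0,0,0],[0,0,0]], gripper=[-1,-1,-1,-1,-1,-1,-1,-1,-1,-1])

```text
time_s: 15.45
position: [0.6207, 0.0756, 0.0662]
tool_rot: [[0.992, -0.13, 0.0], [-0.13, -0.992, 0.0], [0.0, -0.0, -1.0]]
ft_force: [0.6, 0.5, -0.8]
grip_width: 0.0115
```

>>> jog_arm(dr=[[0,0,-0.144],[0,0,0],[0,0,0],[0,0,0],[0,0,0],[0,0,0],[0,0,0],[0,0,0],[0,0,0],[0,0,0]], slide=[[0,0,0],[0,0,0.0005],[0,0,0],[0,0,0],[0,0,0],[0,0,0],[0,0,0],[0,0,0],[0,0,0],[0,0,0]], gripper=[-1,-1,-1,-1,-1,-0.6,-0.4,-0.4,-0.4,-0.4])

```text
time_s: 16.45
position: [0.6207, 0.0756, 0.0655]
tool_rot: [[1.0, 0.008, -0.0], [0.008, -1.0, 0.0], [-0.0, -0.0, -1.0]]
ft_force: [0.6, 0.7, -1.0]
grip_width: 0.0258
```

>>> jog_arm(dr=[[0,0,0],[0,0,0],[0,0,0],[0,0,0],[0,0,0],[0,0,0],[0,0,0],[0,0,0],[0,0,0],[0,0,0]], slide=[[0,0,-0.02],[0,0,-0.03],[0,0,-0.04],[0,0,-0.04],[-0.03,-0.036,0],[-0.03,-0.036,0],[-0.03,-0.036,0],[-0.03,-0.036,0],[-0.031,-0.036,0],[-0.031,-0.036,0]], gripper=[-0.4,-0.4,-0.4,-0.4,-0.3,-0.2,-0.1,-0.1,-0.1,-0.1])

```text
time_s: 17.45
position: [0.4355, 0.2913, 0.1958]
tool_rot: [[1.0, 0.008, 0.0], [0.008, -1.0, 0.0], [0.0, -0.0, -1.0]]
ft_force: [1.1, 0.3, -0.0]
grip_width: 0.0382
```

>>> jog_arm(dr=[[0,0,0.133],[0,0,0.133],[0,0,0.133],[0,0,0.133],[0,0,0.133],[0,0,0.133],[0,0,0.133],[0,0,0],[0,0,0],[0,0,0]], slide=[[0,0,0],[0,0,0],[0,0,0],[0,0,0],[0,0,0],[0,0,0.03],[0,0,0.03],[0,0,0],[0,0,0],[0,0,0]], gripper=[-0.1,-0.1,-0.1,-0.1,-0.1,-0.1,-0.1,-0.1,-0.1,-0.1])

```text
time_s: 18.45
position: [0.4377, 0.2905, 0.1372]
tool_rot: [[0.606, -0.796, 0.002], [-0.796, -0.606, 0.001], [0.001, -0.003, -1.0]]
ft_force: [-1.2, 0.4, 1.3]
grip_width: 0.0383
```

```bash
python3 - <<'E'
from h import *
np.set_printoptions(precision=4,suppress=True)
d=grab('wrist','w5'); s=observe();print(s['position'],s['tool_rot'])
im=d['pixels'].copy()
print(proj(d,[(.438,.290,.064),(.438,.290,.026)]))
q=grab('side','q5');e=grab('scene','s5')
a=cv2.resize(q['pixels'][130:260,190:330],None,fx=3,fy=3,interpolation=cv2.INTER_CUBIC);b=cv2.resize(im,None,fx=.8,fy=.8)
c=cv2.resize(e['pixels'][150:250,200:320],None,fx=3,fy=3,interpolation=cv2.INTER_CUBIC)
o=np.zeros((600,800,3),np.uint8);o[:390,:420]=a;o[:300,420:780]=c;o[293:600,390:800]=b[:307,:410]
cv2.imwrite('pics/m5.png',o)
E
```

```text
[0.4377 0.2904 0.1372] [[ 0.6051 -0.7962  0.0026]
 [-0.7962 -0.6051  0.001 ]
 [ 0.0008 -0.0026 -1.    ]]
[[258.5521 205.2   ]
 [258.3453 191.591 ]]
```

View pics/m5.png

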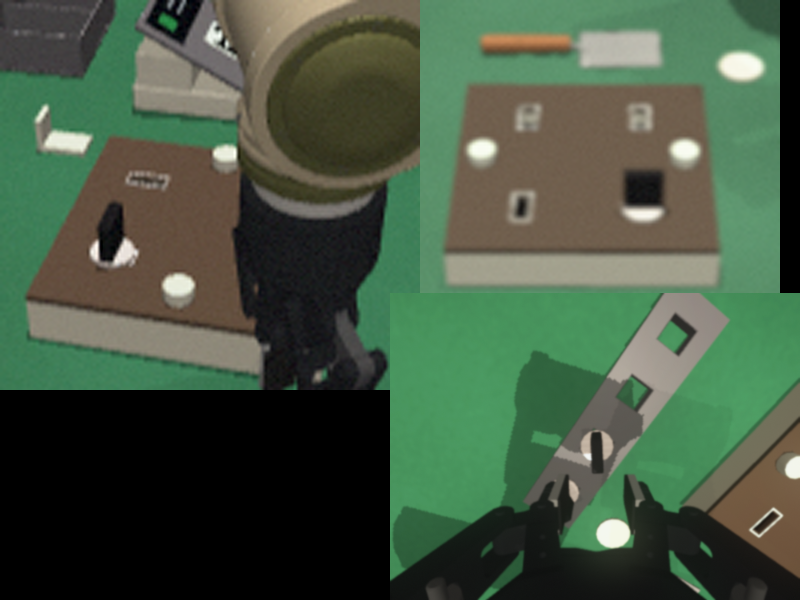

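View pics/w5.png

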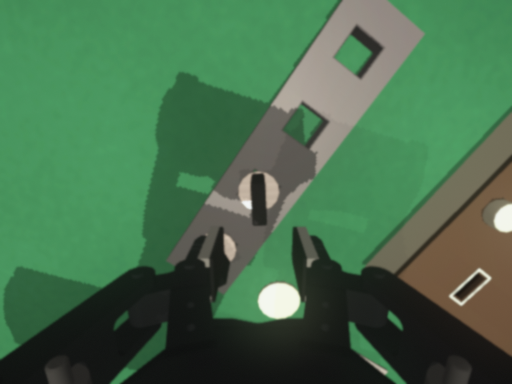

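Toggle A is across slot 4 with its flange flat. B's handle runs down the jaw axis (column 258, flange at 258,191), so I'll grasp B.

>>> jog_arm(dr=[[0,0,0],[0,0,0],[0,0,0],[0,0,0],[0,0,0],[0,0,0],[0,0,0],[0,0,0],[0,0,0],[0,0,0]], slide=[[0,0,0.03],[0,0,0.03],[0,0,0.024],[0,0,0.01],[0,0,0],[0,0,0],[0,0,0],[0,0,0],[0,0,0],[0,0,0]], gripper=[-0.1,-0.1,-0.1,-0.1,-0.1,-1,-1,-1,-1,-1])

```text
time_s: 19.6
position: [0.4377, 0.2905, 0.043]
tool_rot: [[0.603, -0.797, 0.003], [-0.797, -0.603, 0.001], [0.001, -0.003, -1.0]]
ft_force: [-1.8, -0.7, 7.3]
grip_width: 0.0112
```

>>> jog_arm(dr=[[0,0,0],[0,0,0],[0,0,0],[0,0,0.128],[0,0,0.128],[0,0,0.128],[0,0,0.128],[0,0,0.128],[0,0,0],[0,0,0]], slide=[[0,0,-0.02],[0,0,-0.035],[0,0,-0.035],[0,0,0],[0,0,0],[0,0,0],[0,0,0],[0,0,0],[0.04,-0.01,0],[0.04,-0.01,0]], gripper=[-1,-1,-1,-1,-1,-1,-1,-1,-1,-1])

```text
time_s: 20.6
position: [0.4575, 0.21, 0.1321]
tool_rot: [[0.01, -1.0, 0.001], [-1.0, -0.01, 0.0], [-0.0, -0.001, -1.0]]
ft_force: [2.0, 0.2, -0.1]
grip_width: 0.0112
```

>>> jog_arm(dr=[[0,0,0],[0,0,0],[0,0,0],[0,0,0],[0,0,0],[0,0,0],[0,0,0],[0,0,0],[0,0,0],[0,0,0]], slide=[[0.04,-0.01,0],[0.04,-0.01,0],[0.035,-0.008,0],[0.02,-0.005,0],[0,0,0],[0,0,0],[0,0,0],[0,0,0],[0,0,0],[0,0,0]], gripper=[-1,-1,-1,-1,-1,-1,-1,-1,-1,-1])

```text
time_s: 21.6
position: [0.4916, 0.076, 0.1317]
tool_rot: [[0.009, -1.0, 0.0], [-1.0, -0.009, -0.0], [0.0, -0.0, -1.0]]
ft_force: [0.1, 0.3, -0.4]
grip_width: 0.0115
```

```bash
python3 - <<'E'
from h import *
np.set_printoptions(precision=4,suppress=True)
s=observe();print(s['position'],s['tool_rot'],s['grip_width'])
d=grab('scene','s6');q=grab('side','q6'); c=s['position']
th=np.linspace(0,6.283,120)
for im,n in ((d,'s'),(q,'q')):
  I=im['pixels'].copy()
  for zz in (-.021,-.017):
    p=proj(im,np.stack([c[0]+.019*np.cos(th),c[1]+.019*np.sin(th),0*th+c[2]+zz],1))
  o=np.round(p.mean(0)).astype(int)
  w=I[o[1]-35:o[1]+35,o[0]-35:o[0]+35]; w=cv2.resize(w,None,fx=8,fy=8,interpolation=cv2.INTER_CUBIC)
  pp=((p+.5-(o-35))*8).astype(int); cv2.polylines(w,[pp.reshape(-1,1,2)],True,(0,0,255))
  cv2.imwrite(f'pics/{n}6z.png',w[:,:400] if 0 else w)
a=cv2.imread('pics/s6z.png');b=cv2.imread('pics/q6z.png');cv2.imwrite('pics/m6.png',cv2.resize(np.hstack([a,b]),(800,400)))
E
```

```text
[0.4916 0.076  0.1317] [[ 0.0087 -1.      0.    ]
 [-1.     -0.0087 -0.    ]
 [ 0.     -0.     -1.    ]] 0.011456760470467021
```

View pics/m6.png

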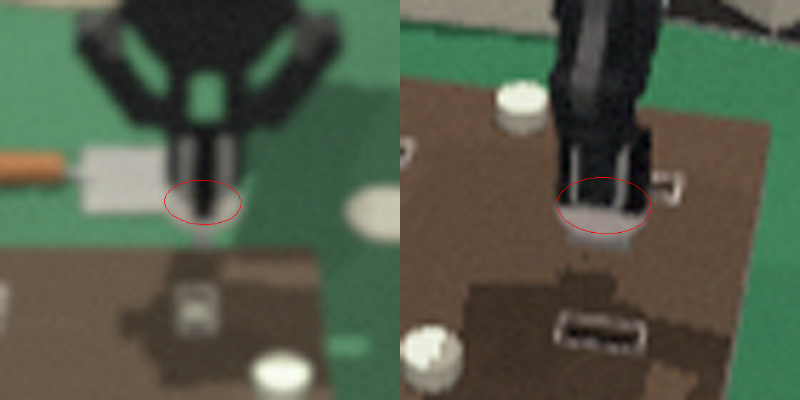

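>>> jog_arm(dr=[[0,0,0],[0,0,0],[0,0,0],[0,0,0],[0,0,0],[0,0,0],[0,0,0],[0,0,0],[0,0,0],[0,0,0]], slide=[[0.0005,0.001,0.02],[0,0,0.02],[0,0,0.006],[0,0,0],[0,0,0.002],[0,0,0.002],[0,0,0.002],[0,0,0.002],[0,0,0.001],[0,0,0]], gripper=[-1,-1,-1,-1,-1,-1,-1,-1,-1,-1])

```text
time_s: 22.7
position: [0.4906, 0.0751, 0.0766]
tool_rot: [[0.008, -1.0, -0.0], [-1.0, -0.008, 0.0], [-0.0, 0.0, -1.0]]
ft_force: [-0.3, 1.1, -0.5]
grip_width: 0.011
```

>>> jog_arm(dr=[[0,0,0],[0,0,0],[0,0,0],[0,0,0],[0,0,0],[0,0,0],[0,0,0],[0,0,0],[0,0,0],[0,0,0]], slide=[[0,0,0.002],[0,0,0.002],[0,0,0.002],[0,0,0.002],[0,0,0.001],[0,0,0.001],[0,0,0],[0,0,0],[0,0,0],[0,0,0]], gripper=[-1,-1,-1,-1,-1,-1,-1,-1,-1,-1])

```text
time_s: 23.7
position: [0.4907, 0.0751, 0.0667]
tool_rot: [[0.008, -1.0, 0.0], [-1.0, -0.008, -0.0], [0.0, -0.0, -1.0]]
ft_force: [0.3, -0.2, -1.4]
grip_width: 0.0115
```

Seated with no force. Now the quarter turn.

>>> jog_arm(dr=[[0,0,-0.14],[0,0,-0.143],[0,0,-0.143],[0,0,-0.143],[0,0,-0.143],[0,0,-0.143],[0,0,-0.143],[0,0,-0.143],[0,0,-0.143],[0,0,-0.143]], slide=[[0,0,0.0005],[0,0,0],[0,0,0],[0,0,0],[0,0,0],[0,0,0],[0,0,0],[0,0,0],[0,0,0],[0,0,0]], gripper=[-1,-1,-1,-1,-1,-1,-1,-1,-1,-1])

```text
time_s: 24.7
position: [0.4907, 0.0751, 0.0662]
tool_rot: [[0.992, -0.13, 0.0], [-0.13, -0.992, -0.0], [0.0, -0.0, -1.0]]
ft_force: [0.2, -0.4, -0.4]
grip_width: 0.0111
```

>>> jog_arm(dr=[[0,0,-0.144],[0,0,0],[0,0,0],[0,0,0],[0,0,0],[0,0,0],[0,0,0],[0,0,0],[0,0,0],[0,0,0]], slide=[[0,0,0],[0,0,0.0005],[0,0,0],[0,0,0],[0,0,0],[0,0,0],[0,0,0],[0,0,0],[0,0,0],[0,0,0]], gripper=[-1,-1,-1,-1,-1,-0.6,-0.4,-0.4,-0.4,-0.4])

```text
time_s: 25.7
position: [0.4906, 0.0751, 0.0656]
tool_rot: [[1.0, 0.008, -0.0], [0.008, -1.0, 0.0], [-0.0, -0.0, -1.0]]
ft_force: [0.2, -0.0, -0.9]
grip_width: 0.0254
```

>>> jog_arm(dr=[[0,0,0],[0,0,0],[0,0,0],[0,0,0],[0,0,0],[0,0,0],[0,0,0],[0,0,0],[0,0,0],[0,0,0]], slide=[[0,0,-0.02],[0,0,-0.03],[0,0,-0.04],[0,0,-0.03],[-0.021,-0.035,0],[-0.021,-0.035,0],[-0.021,-0.035,0],[-0.021,-0.035,0],[-0.021,-0.036,0],[-0.021,-0.036,0]], gripper=[-0.4,-0.4,-0.4,-0.4,-0.3,-0.2,-0.1,-0.1,-0.1,-0.1])

```text
time_s: 26.7
position: [0.3619, 0.2873, 0.1857]
tool_rot: [[1.0, 0.008, 0.0], [0.008, -1.0, 0.0], [0.0, -0.0, -1.0]]
ft_force: [1.5, 0.3, -0.5]
grip_width: 0.0383
```

>>> jog_arm(dr=[[0,0,0.12],[0,0,0.12],[0,0,0.11],[0,0,0],[0,0,0],[0,0,0],[0,0,0],[0,0,0],[0,0,0],[0,0,0]], slide=[[0,0,0.02],[0,0,0.02],[0,0,0.01],[0,0,0],[0,0,0],[0,0,0],[0,0,0],[0,0,0],[0,0,0],[0,0,0]], gripper=[-0.1,-0.1,-0.1,-0.1,-0.1,-0.1,-0.1,-0.1,-0.1,-0.1])

```text
time_s: 27.7
position: [0.363, 0.2861, 0.1358]
tool_rot: [[0.942, -0.335, 0.0], [-0.335, -0.942, 0.0], [0.0, -0.0, -1.0]]
ft_force: [-0.1, -0.3, -0.0]
grip_width: 0.0384
```

```bash
python3 - <<'E'
from h import *
np.set_printoptions(precision=4,suppress=True)
d=grab('wrist','w7'); s=observe();print(s['position'],s['tool_rot'])
im=d['pixels'].copy()
print(proj(d,[(.366,.2867,.064),(.366,.2867,.026)]))
e=grab('scene','s7')
cv2.imwrite('pics/m7.png',cv2.resize(e['pixels'][145:255,110:310],None,fx=4,fy=4,interpolation=cv2.INTER_CUBIC))
E
```

```text
[0.363  0.2861 0.1357] [[ 0.9421 -0.3352  0.0001]
 [-0.3352 -0.9421  0.    ]
 [ 0.0001 -0.0001 -1.    ]]
[[261.0727 203.6408]
 [260.5302 190.0366]]
```

View pics/m7.png

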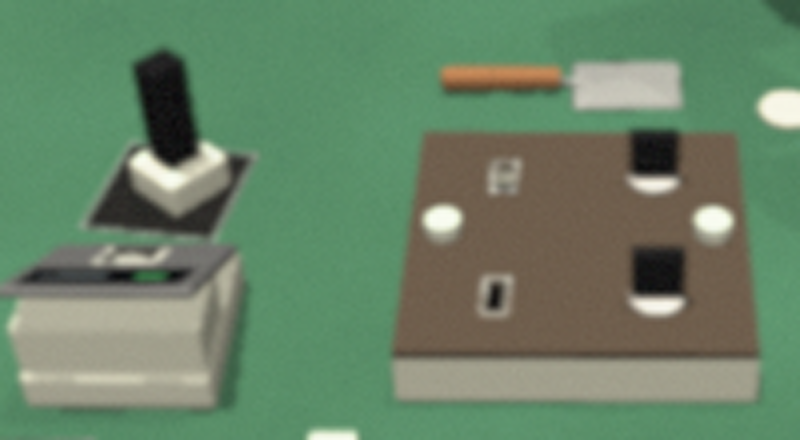

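View pics/w7.png

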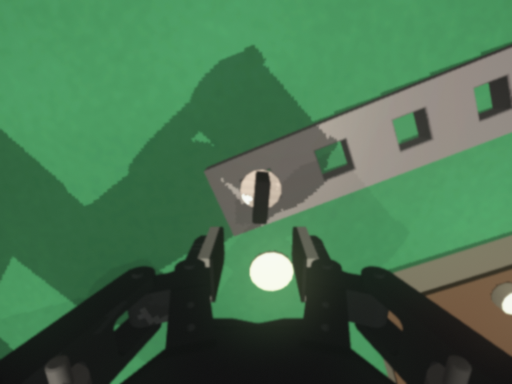

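A and B both stand across their slots with flat flanges. C's handle is aligned with the jaws (column 261, flange at 261,189), so I'll grasp C.

>>> jog_arm(dr=[[0,0,0],[0,0,0],[0,0,0],[0,0,0],[0,0,0],[0,0,0],[0,0,0],[0,0,0],[0,0,0],[0,0,0]], slide=[[0.0026,-0.0016,0.03],[0,0,0.03],[0,0,0.024],[0,0,0.009],[0,0,0],[0,0,0],[0,0,0],[0,0,0],[0,0,0],[0,0,0]], gripper=[-0.1,-0.1,-0.1,-0.1,-0.1,-1,-1,-1,-1,-1])

```text
time_s: 28.8
position: [0.3665, 0.287, 0.0438]
tool_rot: [[0.942, -0.335, 0.002], [-0.335, -0.942, 0.001], [0.002, -0.002, -1.0]]
ft_force: [-1.3, -0.0, 7.8]
grip_width: 0.011
```

>>> jog_arm(dr=[[0,0,0],[0,0,0.136],[0,0,0.136],[0,0,0.136],[0,0,0.136],[0,0,0.136],[0,0,0.136],[0,0,0.136],[0,0,0.136],[0,0,0.134]], slide=[[0,0,-0.03],[0,0,-0.04],[0,0,-0.04],[0,0,0],[0,0,0],[0,0,0],[0,0,0],[0,0,0],[0,0,0],[0,0,0]], gripper=[-1,-1,-1,-1,-1,-1,-1,-1,-1,-1])

```text
time_s: 29.8
position: [0.3659, 0.2867, 0.1531]
tool_rot: [[0.001, -1.0, 0.001], [-1.0, -0.001, 0.0], [-0.0, -0.001, -1.0]]
ft_force: [-0.4, 0.3, 0.3]
grip_width: 0.0116
```

>>> jog_arm(dr=[[0,0,0],[0,0,0],[0,0,0],[0,0,0],[0,0,0],[0,0,0],[0,0,0],[0,0,0],[0,0,0],[0,0,0]], slide=[[0.03,-0.011,0],[0.04,-0.016,0],[0.04,-0.016,0],[0.04,-0.016,0],[0.04,-0.016,0],[0.04,-0.016,0],[0.04,-0.016,0],[0.03,-0.012,0],[0.02,-0.006,0],[0,0,0]], gripper=[-1,-1,-1,-1,-1,-1,-1,-1,-1,-1])

```text
time_s: 30.8
position: [0.4938, -0.0347, 0.1529]
tool_rot: [[0.004, -1.0, 0.001], [-1.0, -0.004, -0.001], [0.001, -0.001, -1.0]]
ft_force: [-0.4, 0.4, 0.2]
grip_width: 0.0114
```

```bash
python3 - <<'E'
from h import *
np.set_printoptions(precision=4,suppress=True)
s=observe();print(s['position'],s['tool_rot'],s['grip_width'],s['qvel'])
d=grab('scene','s8');q=grab('side','q8'); c=s['position']
th=np.linspace(0,6.283,120)
W=[]
for im,n in ((d,'s'),(q,'q')):
  I=im['pixels'].copy()
  p=proj(im,np.stack([c[0]+.019*np.cos(th),c[1]+.019*np.sin(th),0*th+c[2]-.0215],1))
  o=np.round(p.mean(0)).astype(int)
  w=I[o[1]-35:o[1]+35,o[0]-35:o[0]+35]; w=cv2.resize(w,None,fx=8,fy=8,interpolation=cv2.INTER_CUBIC)
  pp=((p+.5-(o-35))*8).astype(int); cv2.polylines(w,[pp.reshape(-1,1,2)],True,(0,0,255));W.append(w)
cv2.imwrite('pics/m8.png',cv2.resize(np.hstack(W),(800,400)))
E
```

```text
[ 0.4938 -0.0347  0.1529] [[ 0.0037 -1.      0.001 ]
 [-1.     -0.0037 -0.0006]
 [ 0.0006 -0.001  -1.    ]] 0.01142381681994184 [ 3.0602 -1.1162  2.3589  0.667   0.1524  2.1339]
```

View pics/m8.png

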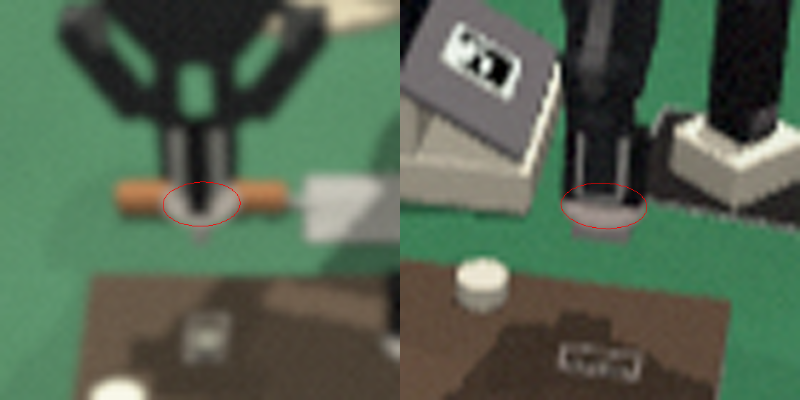

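>>> jog_arm(dr=[[0,0,0],[0,0,0],[0,0,0],[0,0,0],[0,0,0],[0,0,0],[0,0,0],[0,0,0],[0,0,0],[0,0,0]], slide=[[0,0,0],[0,0,0.02],[0,0,0.02],[0,0,0.02],[0,0,0],[0,0,0],[0,0,0],[0,0,0],[0,0,0],[0,0,0]], gripper=[-1,-1,-1,-1,-1,-1,-1,-1,-1,-1])

```text
time_s: 31.9
position: [0.4932, -0.0325, 0.093]
tool_rot: [[0.007, -1.0, 0.001], [-1.0, -0.007, -0.0], [0.0, -0.001, -1.0]]
ft_force: [0.5, -0.4, -0.5]
grip_width: 0.0112
```

>>> jog_arm(dr=[[0,0,0],[0,0,0],[0,0,0],[0,0,0],[0,0,0],[0,0,0],[0,0,0],[0,0,0],[0,0,0],[0,0,0]], slide=[[0.0023,0.0021,0.002],[0,0,0.004],[0,0,0],[0,0,0.002],[0,0,0.002],[0,0,0.002],[0,0,0.002],[0,0,0.002],[0,0,0],[0,0,0]], gripper=[-1,-1,-1,-1,-1,-1,-1,-1,-1,-1])

```text
time_s: 32.9
position: [0.4911, -0.0348, 0.0766]
tool_rot: [[0.007, -1.0, -0.0], [-1.0, -0.007, 0.0], [-0.0, 0.0, -1.0]]
ft_force: [-1.0, -0.2, 0.2]
grip_width: 0.0114
```

>>> jog_arm(dr=[[0,0,0],[0,0,0],[0,0,0],[0,0,0],[0,0,0],[0,0,0],[0,0,0],[0,0,0],[0,0,0],[0,0,0]], slide=[[0,0,0.002],[0,0,0.002],[0,0,0.002],[0,0,0.002],[0,0,0.001],[0,0,0.0005],[0,0,0],[0,0,0],[0,0,0],[0,0,0]], gripper=[-1,-1,-1,-1,-1,-1,-1,-1,-1,-1])

```text
time_s: 33.9
position: [0.4911, -0.0348, 0.0672]
tool_rot: [[0.007, -1.0, 0.0], [-1.0, -0.007, -0.0], [0.0, -0.0, -1.0]]
ft_force: [0.3, -0.5, 0.5]
grip_width: 0.0112
```

>>> jog_arm(dr=[[0,0,-0.14],[0,0,-0.143],[0,0,-0.143],[0,0,-0.143],[0,0,-0.143],[0,0,-0.143],[0,0,-0.143],[0,0,-0.143],[0,0,-0.143],[0,0,-0.143]], slide=[[0,0,0.0005],[0,0,0],[0,0,0],[0,0,0],[0,0,0],[0,0,0],[0,0,0],[0,0,0],[0,0,0],[0,0,0]], gripper=[-1,-1,-1,-1,-1,-1,-1,-1,-1,-1])

```text
time_s: 34.9
position: [0.4913, -0.0348, 0.0668]
tool_rot: [[0.991, -0.131, 0.001], [-0.131, -0.991, -0.0], [0.001, 0.0, -1.0]]
ft_force: [0.1, 0.4, -0.3]
grip_width: 0.0113
```

>>> jog_arm(dr=[[0,0,-0.144],[0,0,0],[0,0,0],[0,0,0],[0,0,0],[0,0,0],[0,0,0],[0,0,0],[0,0,0],[0,0,0]], slide=[[0,0,0],[0,0,0.0005],[0,0,0],[0,0,0],[0,0,0],[0,0,0],[0,0,0],[0,0,0],[0,0,0],[0,0,0]], gripper=[-1,-1,-1,-1,-1,-0.6,-0.4,-0.4,-0.4,-0.4])

```text
time_s: 35.9
position: [0.491, -0.0347, 0.0661]
tool_rot: [[1.0, 0.007, -0.0], [0.007, -1.0, 0.0], [-0.0, -0.0, -1.0]]
ft_force: [-0.1, 0.8, 0.5]
grip_width: 0.0255
```

>>> jog_arm(dr=[[0,0,0],[0,0,0],[0,0,0],[0,0,0],[0,0,0],[0,0,0],[0,0,0],[0,0,0],[0,0,0],[0,0,0]], slide=[[0,0,-0.02],[0,0,-0.03],[0,0,-0.04],[0,0,-0.04],[0,0,-0.04],[0,0,0],[0,0,0],[0,0,0],[0,0,0],[0,0,0]], gripper=[-0.4,-0.4,-0.4,-0.4,-0.3,0,0,0,0,0])

```text
time_s: 36.9
position: [0.4908, -0.0347, 0.2352]
tool_rot: [[1.0, 0.007, -0.002], [0.007, -1.0, 0.001], [-0.002, -0.001, -1.0]]
ft_force: [-0.5, -0.5, 0.9]
grip_width: 0.0432
```

```bash
python3 - <<'E'
from h import *
np.set_printoptions(precision=4,suppress=True)
s=observe();print(s['position'],s['time_s'],s['q'])
d=grab('scene','s9');q=grab('side','q9');w=grab('wrist','w9')
a=cv2.resize(d['pixels'][145:255,110:310],None,fx=4,fy=4,interpolation=cv2.INTER_CUBIC)
cv2.imwrite('pics/s9z.png',a)
cv2.imwrite('pics/q9z.png',cv2.resize(q['pixels'][115:260,195:335],None,fx=4,fy=4,interpolation=cv2.INTER_CUBIC))
E
```

```text
[ 0.4908 -0.0347  0.2352] 36.9 [-17.8632  16.3705  83.8685  -0.0007  79.8783 -18.2571]
```

View pics/s9z.png

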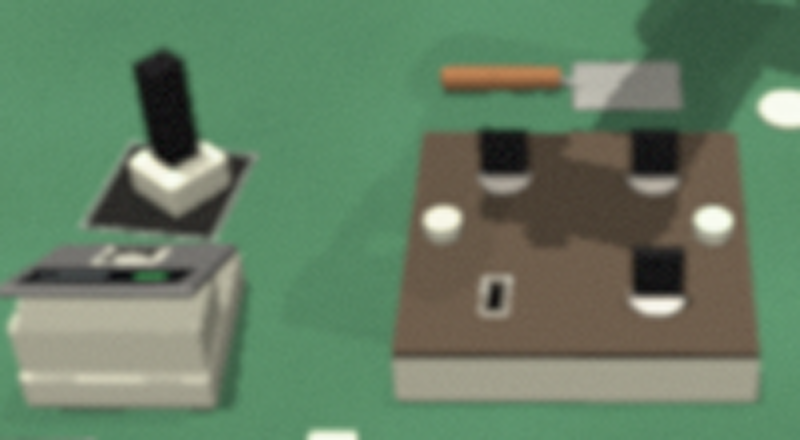

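View pics/q9z.png

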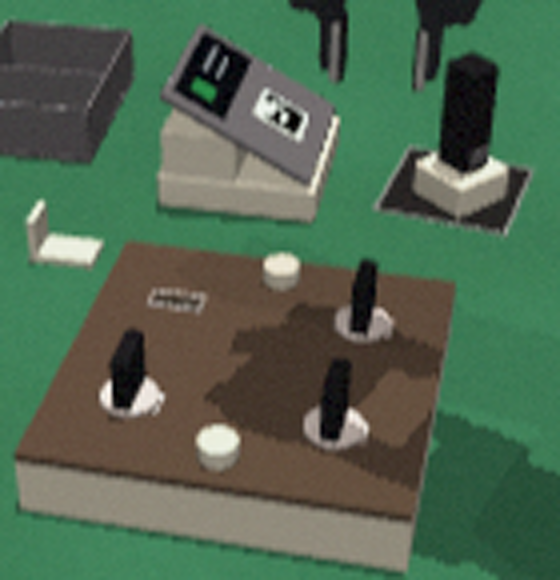

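View pics/w9.png

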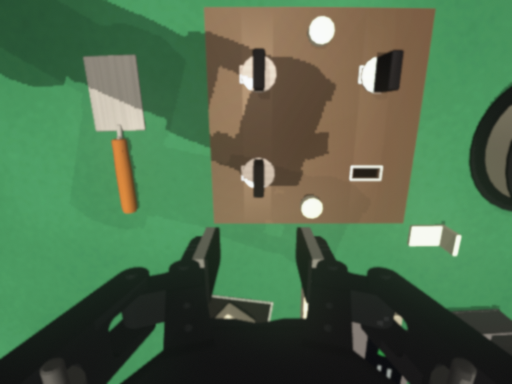

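All three toggles stand across their slots with flat flanges. Slot 3 is spare because only three toggles were on the rack. Next I'll measure the label, reader and mat.

```bash
python3 - <<'E'
from h import *
q=load('q9')['pixels'];w=load('w1')['pixels'];s=load('s9')['pixels']
cv2.imwrite('pics/l1.png',cv2.resize(q[118:165,225:295],None,fx=10,fy=10,interpolation=cv2.INTER_CUBIC))
cv2.imwrite('pics/l2.png',cv2.resize(w[100:275,360:512],None,fx=5,fy=3.4,interpolation=cv2.INTER_CUBIC))
cv2.imwrite('pics/l3.png',cv2.resize(s[150:215,105:180],None,fx=9,fy=9,interpolation=cv2.INTER_CUBIC))
E
```

```text
(no output)
```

View pics/l1.png

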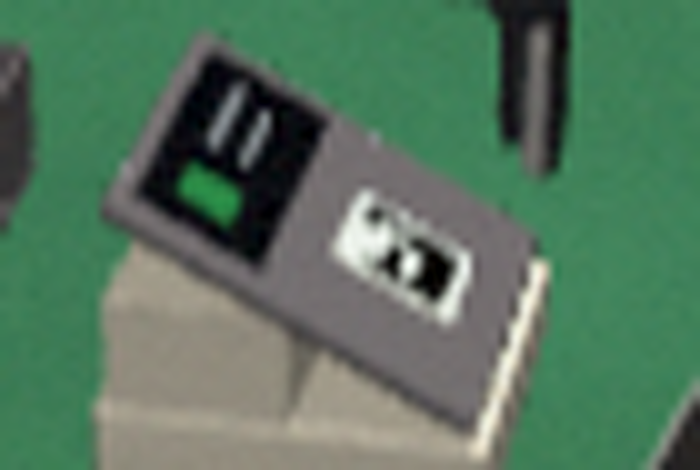

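View pics/l2.png

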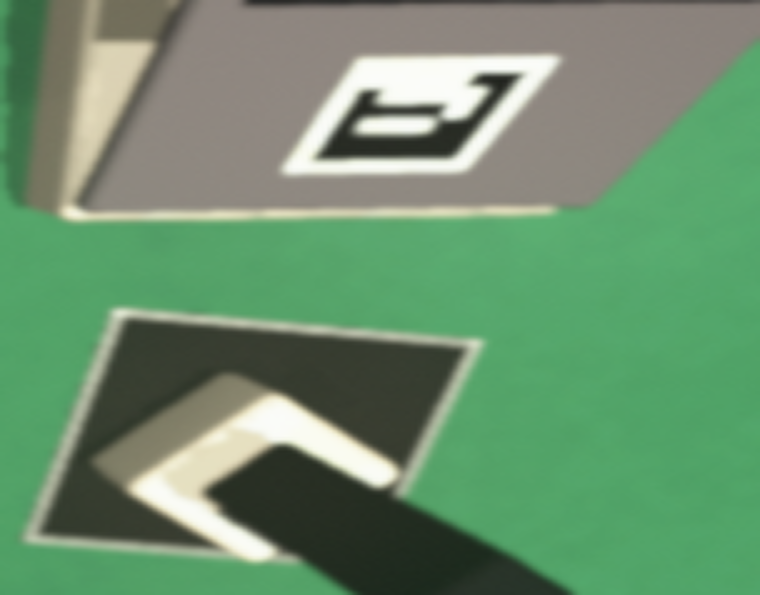

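View pics/l3.png

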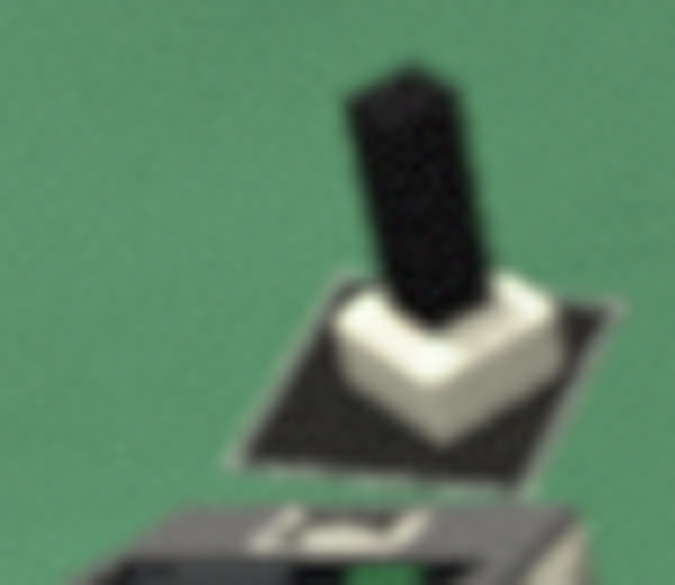

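```bash
cat > tri.py <<'E'
from h import *
def tri(obs):
    A=np.zeros((3,3));b=np.zeros(3)
    L=[]
    for d,uv in obs:
        o,v=ray(d,uv);v=v/np.linalg.norm(v);M=np.eye(3)-np.outer(v,v);A+=M;b+=M@o;L.append((o,v))
    X=np.linalg.solve(A,b); r=[np.linalg.norm(np.cross(X-o,v)) for o,v in L]
    return X,max(r)
E
python3 - <<'E'
from tri import *
np.set_printoptions(precision=4,suppress=True)
Q=load('q9');W=load('w1');S=load('s9')
f1=lambda u,v:(225+u/10-.45,118+v/10-.45)
f2=lambda u,v:(360+u/5-.4,100+v/3.4-.35)
f3=lambda u,v:(105+u/9-.45,150+v/9-.45)
C={}
for n,a,b in [('upL',(335,250),(355,58)),('upR',(365,188),(562,55)),('loR',(470,262),(470,172)),('loL',(450,325),(282,172))]:
    C[n],r=tri([(Q,f1(*a)),(W,f2(*b))]); print(n,C[n],r)
c=np.mean(list(C.values()),0)
ex=(C['upL']+C['upR']-C['loL']-C['loR'])/2; ey=(C['upL']+C['loL']-C['upR']-C['loR'])/2
n=np.cross(ex,ey); n/=np.linalg.norm(n)
print('centre',c,'len',np.linalg.norm(ex),np.linalg.norm(ey),'n',n,'tilt',np.degrees(np.arccos(n[2])),'yaw',np.degrees(np.arctan2(-n[1],-n[0])),'ey yaw',np.degrees(np.arctan2(-ey[0],ey[1])))
# pod face lower edge from w1/l1 : left low corner and right low corner
for nm,a,b in [('faceloL',(470,425),(85,207)),('faceloR',(535,245),(597,205))]:
    print(nm,tri([(Q,f1(*a)),(W,f2(*b))]))
# caps
z1=lambda u,v:(110+u/4-.4,145+v/4-.4);z2=lambda u,v:(195+u/4-.4,115+v/4-.4)
print('caps',tri([(S,z1(442,217)),(Q,z2(281,264))]),tri([(S,z1(714,217)),(Q,z2(218,438))]))
# mat corners w1 outer
m=[onz(W,f2(*p),0) for p in [(118,308),(484,341),(25,543)]]; print('mat w1',m)
print('mat c',(m[1]+m[2])/2)
for n_,a in [('L',(130,487)),('F',(278,395)),('R',(395,475)),('N',(255,558))]: print('head top',n_,onz(W,f2(*a),.03)[:2])
for n_,a in [('w',(340,335)),('e',(560,320)),('far',(440,385))]: print('head top scene',n_,onz(S,f3(*a),.03)[:2])
print('far bottom',onz(S,f3(442,443),0)[:2])
for n_,a in [('w',(348,100)),('back',(412,62)),('e',(460,92)),('front',(400,125))]: print('handle top',onz(S,f3(*a),.12)[:2])
for n_,a in [('L',(415,163)),('low',(460,192)),('R',(506,170))]: print('head top side',onz(Q,z2(*a),.03)[:2])
print('side bottom low',onz(Q,z2(460,218),0)[:2])
for a in [(446,72),(477,79),(496,66),(463,54)]: print('handle top side',onz(Q,z2(*a),.12)[:2])
E
```

```text
upL [ 0.6184 -0.2613  0.072 ] 0.00044228774692294795
upR [ 0.6192 -0.3078  0.0705] 0.0008753738541410537
loR [ 0.5812 -0.3094  0.048 ] 0.0016328630471864722
loL [ 0.5801 -0.2643  0.0484] 0.0004428686860488324
centre [ 0.5997 -0.2857  0.0597] len 0.044644404704929315 0.04581801037445446 n [-0.5159 -0.0291  0.8561] tilt 31.113870326263164 yaw 3.228358642761216 ey yaw 1.1694326873943524
faceloL (array([ 0.5655, -0.2238,  0.0366]), np.float64(0.0002643904819509751))
faceloR (array([ 0.5669, -0.3559,  0.0321]), np.float64(0.0018083452847385971))
caps (array([ 0.556 , -0.0745,  0.0589]), np.float64(0.0005744457937985741)) (array([0.5543, 0.1159, 0.0601]), np.float64(0.00024381620880661487))
mat w1 [array([ 0.5162, -0.2544,  0.    ]), array([ 0.5013, -0.3632,  0.    ]), array([ 0.406 , -0.2398,  0.    ])]
mat c [ 0.4537 -0.3015  0.    ]
head top L [ 0.449  -0.2531]
head top F [ 0.4889 -0.2882]
head top R [ 0.4539 -0.3268]
head top N [ 0.4159 -0.2934]
head top scene w [ 0.4661 -0.3245]
head top scene e [ 0.4568 -0.2498]
head top scene far [ 0.4928 -0.2837]
far bottom [ 0.487  -0.2892]
handle top [ 0.4562 -0.3081]
handle top [ 0.4337 -0.2917]
handle top [ 0.4515 -0.2715]
handle top [ 0.4705 -0.2873]
head top side [ 0.4886 -0.2832]
head top side [ 0.4482 -0.2463]
head top side [ 0.4159 -0.2886]
side bottom low [ 0.4465 -0.2563]
handle top side [ 0.4697 -0.2692]
handle top side [ 0.4456 -0.2628]
handle top side [ 0.4335 -0.2879]
handle top side [ 0.4604 -0.303 ]
```

Triangulation puts both cap tops at 0.059–0.060, so they are fully down. Other positions:
- **Label:** centre about (0.600, −0.286, 0.060), yaw about 1–2°.
- **Mat:** centre (0.4537, −0.3015).
- **Reader:** about (0.452, −0.290), sides at −41°/49°.

I'll move over the reader.

>>> jog_arm(dr=[[0,0,0],[0,0,0],[0,0,0],[0,0,0],[0,0,0],[0,0,0.144],[0,0,0.144],[0,0,0.144],[0,0,0.144],[0,0,0.144]], slide=[[-0.008,0.045,0],[-0.008,0.045,0],[-0.008,0.045,0],[-0.008,0.045,0],[-0.007,0.045,0],[0,0,0],[0,0,0],[0,0,0],[0,0,0],[0,0,0]], gripper=[0.5,0.5,0.5,0.5,0.5,0.5,0.5,0.5,0.5,0.5])

```text
time_s: 38.05
position: [0.4536, -0.2601, 0.236]
tool_rot: [[0.752, -0.659, -0.0], [-0.659, -0.752, 0.0], [-0.0, -0.0, -1.0]]
ft_force: [0.7, 0.9, -0.2]
grip_width: 0.0643
```

```bash
python3 - <<'E'
from h import *
np.set_printoptions(precision=4,suppress=True)
s=observe();print(s['position'],s['tool_rot'],s['q'])
w=grab('wrist','w10');q=grab('side','q10');d=grab('scene','s10')
print(proj(w,[(.452,-.290,.12),(.452,-.290,.03),(.4537,-.3015,0),(.5997,-.2857,.0597)]))
E
```

```text
[ 0.4536 -0.2601  0.236 ] [[ 0.7524 -0.6587 -0.0002]
 [-0.6587 -0.7524  0.0002]
 [-0.0003 -0.     -1.    ]] [-42.8176  19.3673  79.237   -0.0001  81.4138  -1.6161]
[[277.1529 213.4308]
 [272.2932 187.9602]
 [277.4845 187.3167]
 [375.9685 105.2578]]
```

View pics/w10.png

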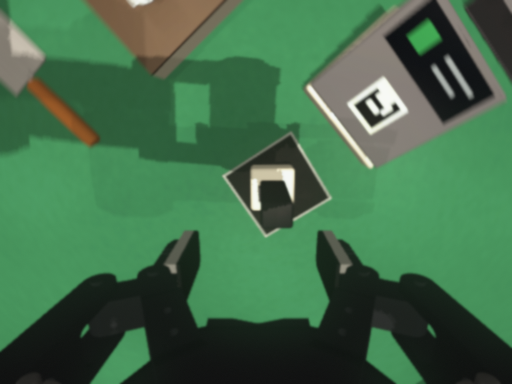

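```bash
python3 - <<'E'
from h import *
w=load('w10')['pixels']
cv2.imwrite('pics/w10a.png',cv2.resize(w[120:245,215:340],None,fx=4.8,fy=4.8,interpolation=cv2.INTER_CUBIC))
cv2.imwrite('pics/w10b.png',cv2.resize(w[60:175,300:420],None,fx=5,fy=5,interpolation=cv2.INTER_CUBIC))
E
```

```text
(no output)
```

View pics/w10a.png

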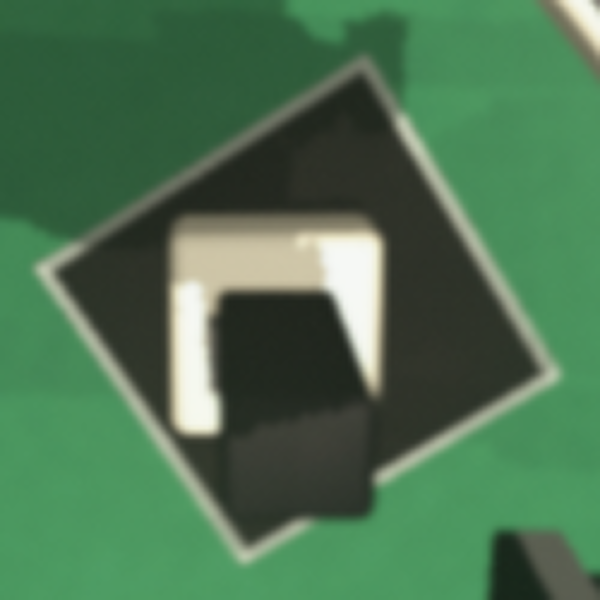

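View pics/w10b.png

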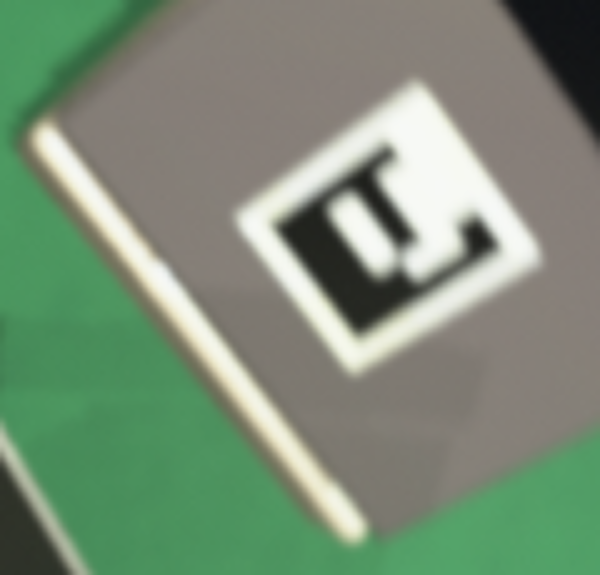

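```bash
python3 - <<'E'
from tri import *
np.set_printoptions(precision=4,suppress=True)
Q=load('q9');W=load('w1');V=load('w10')
f1=lambda u,v:(225+u/10-.45,118+v/10-.45)
f2=lambda u,v:(360+u/5-.4,100+v/3.4-.35)
fb=lambda u,v:(300+u/5-.4,60+v/5-.4)
fa=lambda u,v:(215+u/4.8-.4,120+v/4.8-.4)
C={}
for n,a,b,c in [('upL',(335,250),(355,58),(418,80)),('upR',(365,188),(562,55),(543,262)),('loR',(470,262),(470,172),(355,376)),('loL',(450,325),(282,172),(238,213))]:
    C[n],r=tri([(Q,f1(*a)),(W,f2(*b)),(V,fb(*c))]); print(n,C[n],r, tri([(W,f2(*b)),(V,fb(*c))])[0])
c=np.mean(list(C.values()),0)
ex=(C['upL']+C['upR']-C['loL']-C['loR'])/2; ey=(C['upL']+C['loL']-C['upR']-C['loR'])/2
n=np.cross(ex,ey); n/=np.linalg.norm(n)
print('centre',c,'len',np.linalg.norm(ex),np.linalg.norm(ey),'n',n,'tilt',np.degrees(np.arccos(n[2])),'ex yaw',np.degrees(np.arctan2(ex[1],ex[0])),'ey yaw',np.degrees(np.arctan2(-ey[0],ey[1])))
# yaw from lower label edge at constant height in V
for p,q,z in [((238,213),(355,376),.049),((418,80),(543,262),.0704)]:
    A=onz(V,fb(*p),z);B=onz(V,fb(*q),z);e=A-B;print('edge',A[:2],B[:2],np.linalg.norm(e),np.degrees(np.arctan2(-e[0],e[1])))
A=onz(V,fb(40,125),.033);B=onz(V,fb(362,535),.033);e=A-B;print('trim',A,B,np.linalg.norm(e),np.degrees(np.arctan2(-e[0],e[1])))
m=np.array([onz(V,fa(*p),0) for p in [(365,57),(557,375),(245,560),(38,268)]]);print('mat',m[:,:2],m.mean(0))
h=[onz(V,fa(*p),.03)[:2] for p in [(172,232),(382,232),(172,435)]];print('head',h,(h[1]+h[2])/2, np.linalg.norm(h[0]-h[1]),np.linalg.norm(h[0]-h[2]),np.degrees(np.arctan2(*(h[1]-h[0])[::-1])))
t=[onz(V,fa(*p),.12)[:2] for p in [(226,432),(372,402),(372,518),(232,518)]];print('htop',t,np.mean(t,0))
E
```

```text
upL [ 0.6185 -0.2634  0.0703] 0.0011042417685872895 [ 0.619  -0.2642  0.0675]
upR [ 0.6193 -0.3108  0.0682] 0.0015481414254740905 [ 0.6202 -0.3126  0.0642]
loR [ 0.5811 -0.3115  0.0464] 0.002003501128316686 [ 0.58   -0.3113  0.0475]
loL [ 0.5804 -0.2647  0.0483] 0.0007284721968747159 [ 0.5802 -0.2643  0.0497]
centre [ 0.5998 -0.2876  0.0583] len 0.044052062598613766 0.047179997798823814 n [-0.4973 -0.0444  0.8664] tilt 29.952522578906127 ex yaw 1.4610245383504112 ey yaw 0.8776363497558645
edge [ 0.5808 -0.2648] [ 0.58   -0.3112] 0.04640451817687449 -0.9876237652079265
edge [ 0.6182 -0.264 ] [ 0.6181 -0.3107] 0.046737490674289485 -0.20931802803623142
trim [ 0.5621 -0.2225  0.033 ] [ 0.5631 -0.3497  0.033 ] 0.12721062733777672 0.463218651886503
mat [[ 0.5155 -0.2548]
 [ 0.5    -0.3622]
 [ 0.3929 -0.3469]
 [ 0.408  -0.239 ]] [ 0.4541 -0.3007  0.    ]
head [array([ 0.4483, -0.2523]), array([ 0.4893, -0.2882]), array([ 0.4111, -0.2942])] [ 0.4502 -0.2912] 0.054529547797982615 0.05606226907101706 -41.207513671187975
htop [array([ 0.4434, -0.2773]), array([ 0.4692, -0.2915]), array([ 0.4535, -0.3108]), array([ 0.4322, -0.2921])] [ 0.4496 -0.2929]
```

>>> jog_arm(dr=[[0,0,0],[0,0,0],[0,0,0],[0,0,0],[0,0,0],[0,0,0],[0,0,0],[0,0,0],[0,0,0],[0,0,0]], slide=[[0.018,0.025,0],[0,0,0],[0,0,0.03],[0,0,0.03],[0,0,0.03],[0,0,0],[0,0,0],[0,0,0],[0,0,0],[0,0,0]], gripper=[0.5,0.5,0.5,0.5,0.5,0.5,0.5,0.5,0.5,0.5])

```text
time_s: 39.2
position: [0.4511, -0.2909, 0.1472]
tool_rot: [[0.757, -0.654, 0.001], [-0.654, -0.757, -0.001], [0.002, 0.0, -1.0]]
ft_force: [-0.3, -0.5, -0.6]
grip_width: 0.0639
```

```bash
python3 - <<'E'
from h import *
np.set_printoptions(precision=4,suppress=True)
s=observe();print(s['position'],s['ft_force'])
w=grab('wrist','w11')
E
```

```text
[ 0.4511 -0.2909  0.1472] [-0.3204 -0.5493 -0.5526]
```

View pics/w11.png

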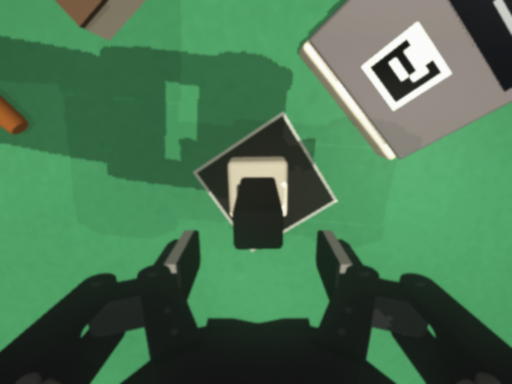

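The handle is centred between the fingers (column 258) and square to them. Lowering and gripping.

>>> jog_arm(dr=[[0,0,0],[0,0,0],[0,0,0],[0,0,0],[0,0,0],[0,0,0],[0,0,0],[0,0,0],[0,0,0],[0,0,0]], slide=[[0,0,0.03],[0,0,0.03],[0,0,0.01],[0,0,0],[0,0,0],[0,0,0],[0,0,0],[0,0,0],[0,0,0],[0,0,0]], gripper=[0.5,0.5,0.5,0.5,-0.6,-0.6,-0.6,-0.6,-0.6,-0.6], force=70)

```text
time_s: 40.25
position: [0.4514, -0.2912, 0.0776]
tool_rot: [[0.756, -0.654, 0.002], [-0.654, -0.756, -0.002], [0.003, 0.0, -1.0]]
ft_force: [-0.7, 1.2, 5.7]
grip_width: 0.0317
```

>>> jog_arm(dr=[[0,0,0],[0,0,0],[0,0,0],[0,0,0],[0,0,0],[0.066,0.0765,0],[0.066,0.0765,0],[0.066,0.0765,0],[0.066,0.0765,0],[0.066,0.0765,0]], slide=[[0,0,-0.02],[0,0,-0.04],[0,0,-0.04],[0.0223,-0.0216,-0.03],[0.0223,-0.0216,-0.007],[0,0,0],[0,0,0],[0,0,0],[0,0,0],[0,0,0]], gripper=[-0.6,-0.6,-0.6,-0.6,-0.6,-0.6,-0.6,-0.6,-0.6,-0.6])

```text
time_s: 41.25
position: [0.5127, -0.2872, 0.214]
tool_rot: [[0.66, -0.571, 0.488], [-0.654, -0.757, -0.002], [0.37, -0.317, -0.873]]
ft_force: [0.1, 0.4, -2.2]
grip_width: 0.0311
```

```bash
cat > rd.py <<'E'
from tri import *
np.set_printoptions(precision=4,suppress=True)
def rep(L=np.array([.5998,-.287,.059]),yaw=.5):
    s=observe();p=s['position'];R=s['tool_rot'];y=np.radians(yaw);t=np.radians(29)
    n=np.array([-np.sin(t)*np.cos(y),-np.sin(t)*np.sin(y),np.cos(t)])
    tgt=L+n*.1776; zt=-n
    ang=np.cross(R[:,2],zt) # world rotvec small
    print('t',s['time_s'],'p',p,'z',R[:,2],'err pos(tool)',R.T@(tgt-p),'rot err(tool)',R.T@ang, np.degrees(np.linalg.norm(ang)))
    return s
E
python3 - <<'E'
from rd import *
rep()
w=grab('wrist','w12');q=grab('side','q12');d=grab('scene','s12')
cv2.imwrite('pics/q12z.png',cv2.resize(q['pixels'][60:190,200:340],None,fx=4.5,fy=4.5,interpolation=cv2.INTER_CUBIC))
cv2.imwrite('pics/s12z.png',cv2.resize(d['pixels'][110:220,90:220],None,fx=5,fy=5,interpolation=cv2.INTER_CUBIC))
E
```

```text
t 41.25 p [ 0.5127 -0.2872  0.214 ] z [ 0.4878 -0.0021 -0.873 ] err pos(tool) [ 0.0012 -0.0002  0.0002] rot err(tool) [ 0.0025 -0.0067  0.    ] 0.41227018447957275
```

View pics/q12z.png

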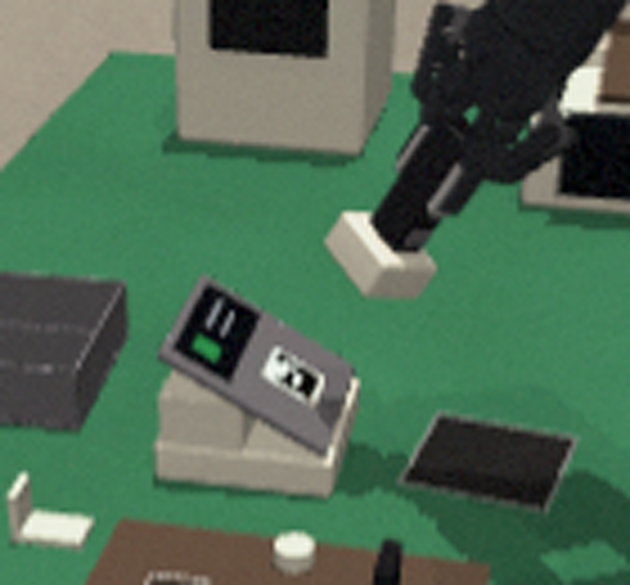

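View pics/s12z.png

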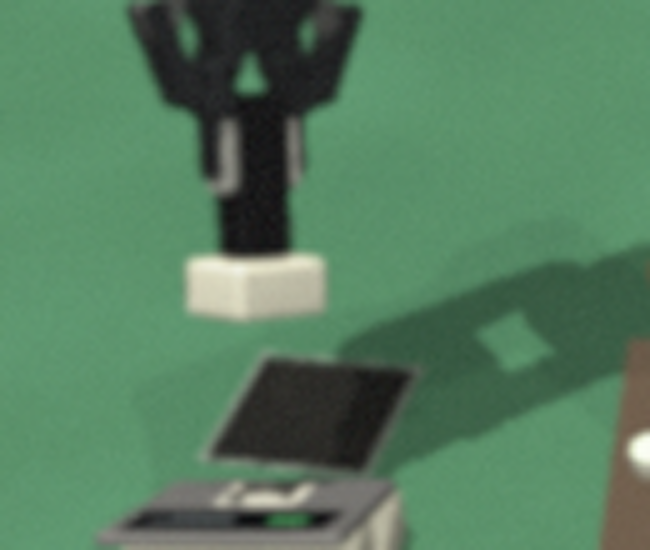

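View pics/w12.png

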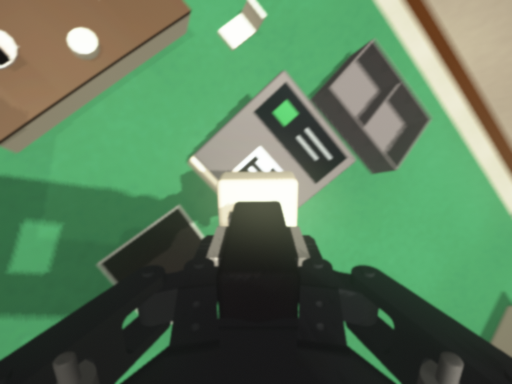

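```bash
python3 - <<'E'
from rd import *
s=observe();p=s['position'];R=s['tool_rot'];o=p+R[:,2]*.0776
P=[o+R[:,0]*a*.028+R[:,1]*b*.028-R[:,2]*h for h in (0,.03) for a,b in ((1,1),(1,-1),(-1,-1),(-1,1))]
T=[p+R[:,2]*.0776-R[:,2]*.12]
for tag,x0,y0,f in (('q12',200,60,4.5),('s12',90,110,5)):
    d=load(tag);z=cv2.imread(f'pics/{tag}z.png');u=((proj(d,P)+.45-(x0,y0))*f).round().astype(int)
    for k in (0,4): cv2.polylines(z,[u[k:k+4].reshape(-1,1,2)],True,(0,0,255) if k else (255,0,0))
    ax=((proj(d,[o,o+R[:,2]*.1])+.45-(x0,y0))*f).round().astype(int); cv2.line(z,tuple(int(v) for v in ax[0]),tuple(int(v) for v in ax[1]),(0,255,255))
    cv2.imwrite(f'pics/{tag}o.png',cv2.resize(z,(400,400*z.shape[0]//z.shape[1])))
a=cv2.imread('pics/q12o.png');b=cv2.imread('pics/s12o.png');h=min(len(a),len(b));cv2.imwrite('pics/m12.png',np.hstack([a[:h],b[:h]]))
E
```

```text
(no output)
```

View pics/m12.png

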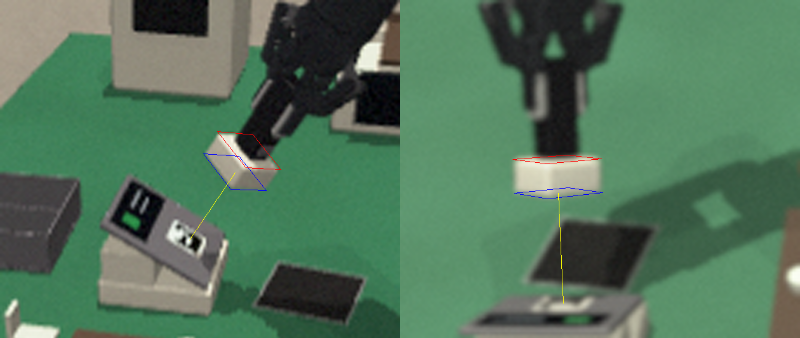

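The projected reader box fits both views, and its axis lands on the middle of the label. One tiny correction, then I'll hold.

>>> jog_arm(dr=[[0.0025,-0.006,0],[0,0,0],[0,0,0],[0,0,0],[0,0,0],[0,0,0],[0,0,0],[0,0,0],[0,0,0],[0,0,0]], slide=[[0.001,0,0],[0,0,0],[0,0,0],[0,0,0],[0,0,0],[0,0,0],[0,0,0],[0,0,0],[0,0,0],[0,0,0]], gripper=[-0.6,-0.6,-0.6,-0.6,-0.6,-0.6,-0.6,-0.6,-0.6,-0.6])

```text
time_s: 42.4
position: [0.5135, -0.2879, 0.2135]
tool_rot: [[0.665, -0.571, 0.481], [-0.654, -0.757, 0.005], [0.361, -0.318, -0.876]]
ft_force: [-0.0, 0.5, -0.9]
grip_width: 0.0313
```

>>> jog_arm(dr=[[0,0,0],[0,0,0],[0,0,0],[0,0,0],[0,0,0],[0,0,0],[0,0,0],[0,0,0],[0,0,0],[0,0,0]], slide=[[0,0,0],[0,0,0],[0,0,0],[0,0,0],[0,0,0],[0,0,0],[0,0,0],[0,0,0],[0,0,0],[0,0,0]], gripper=[-0.6,-0.6,-0.6,-0.6,-0.6,-0.6,-0.6,-0.6,-0.6,-0.6])

```text
time_s: 43.4
position: [0.5135, -0.2878, 0.2135]
tool_rot: [[0.665, -0.571, 0.481], [-0.654, -0.756, 0.005], [0.361, -0.318, -0.876]]
ft_force: [0.1, 0.1, -1.5]
grip_width: 0.0313
```

>>> jog_arm(dr=[[0,0,0],[0,0,0],[0,0,0],[0,0,0],[0,0,0],[0,0,0],[0,0,0],[0,0,0],[0,0,0],[0,0,0]], slide=[[0,0,0],[0,0,0],[0,0,0],[0,0,0],[0,0,0],[0,0,0],[0,0,0],[0,0,0],[0,0,0],[0,0,0]], gripper=[-0.6,-0.6,-0.6,-0.6,-0.6,-0.6,-0.6,-0.6,-0.6,-0.6])

```text
time_s: 44.4
position: [0.5135, -0.2878, 0.2135]
tool_rot: [[0.665, -0.571, 0.481], [-0.654, -0.757, 0.005], [0.361, -0.318, -0.876]]
ft_force: [-0.1, -0.4, -1.0]
grip_width: 0.0312
```

>>> jog_arm(dr=[[0,0,0],[0,0,0],[0,0,0],[0,0,0],[0,0,0],[0,0,0],[0,0,0],[0,0,0],[0,0,0],[0,0,0]], slide=[[0,0,0],[0,0,0],[0,0,0],[0,0,0],[0,0,0],[0,0,0],[0,0,0],[0,0,0],[0,0,0],[0,0,0]], gripper=[-0.6,-0.6,-0.6,-0.6,-0.6,-0.6,-0.6,-0.6,-0.6,-0.6])

```text
time_s: 45.4
position: [0.5135, -0.2879, 0.2135]
tool_rot: [[0.665, -0.571, 0.481], [-0.654, -0.756, 0.005], [0.361, -0.318, -0.876]]
ft_force: [-0.2, 0.5, -1.0]
grip_width: 0.031
```

```bash
python3 - <<'E'
from rd import *
rep()
E
```

```text
t 45.4 p [ 0.5135 -0.2879  0.2135] z [ 0.4814  0.0053 -0.8765] err pos(tool) [ 0.0003 -0.0004 -0.0006] rot err(tool) [0.0017 0.0036 0.    ] 0.22789605931824697
```

Held steady for over 3 s, within 1 mm and 0.3° of the target pose by my measurement. Now I'll untilt and return over the mat.

>>> jog_arm(dr=[[-0.0664,-0.0753,0],[-0.0664,-0.0753,0],[-0.0664,-0.0753,0],[-0.0664,-0.0753,0],[-0.0664,-0.0753,0],[0,0,0],[0,0,0],[0,0,0],[0,0,0],[0,0,0]], slide=[[0,0,0],[0,0,0],[0,0,0],[0,0,0],[0,0,0],[-0.018,0.024,0],[-0.0184,0.0248,0],[0,0,0.03],[0,0,0.03],[0,0,0.03]], gripper=[-0.6,-0.6,-0.6,-0.6,-0.6,-0.6,-0.6,-0.6,-0.6,-0.6])

```text
time_s: 46.4
position: [0.4541, -0.3012, 0.1227]
tool_rot: [[0.757, -0.653, 0.001], [-0.653, -0.757, -0.001], [0.001, -0.0, -1.0]]
ft_force: [1.1, -0.8, -2.4]
grip_width: 0.0311
```

>>> jog_arm(dr=[[0,0,0],[0,0,0],[0,0,0],[0,0,0],[0,0,0],[0,0,0],[0,0,0],[0,0,0],[0,0,0],[0,0,0]], slide=[[0,0,0],[0,0,0.02],[0,0,0.01],[0,0,0],[0,0,0],[0,0,0],[0,0,0],[0,0,0],[0,0,0],[0,0,0]], gripper=[-0.6,-0.6,-0.6,-0.6,-0.6,-0.6,-0.6,-0.6,-0.6,-0.6])

```text
time_s: 47.4
position: [0.4541, -0.3011, 0.0936]
tool_rot: [[0.757, -0.653, 0.0], [-0.653, -0.757, -0.0], [0.0, -0.0, -1.0]]
ft_force: [0.4, -0.4, -1.7]
grip_width: 0.0316
```

```bash
python3 - <<'E'
from rd import *
s=observe();p=s['position'];R=s['tool_rot'];print(p,R,s['time_s'])
d=grab('scene','s13');q=grab('side','q13')
o=p+R[:,2]*.0776
P=[o+R[:,0]*a*.028+R[:,1]*b*.028-R[:,2]*h for h in (0,.03) for a,b in ((1,1),(1,-1),(-1,-1),(-1,1))]
W=[]
for d in (q,d):
    u=proj(d,P);c=u.mean(0).astype(int);x0,y0=c-35
    z=cv2.resize(d['pixels'][y0:y0+70,x0:x0+70],None,fx=5.7,fy=5.7,interpolation=cv2.INTER_CUBIC)
    u=((u+.45-(x0,y0))*5.7).round().astype(int)
    for k in (0,4): cv2.polylines(z,[u[k:k+4].reshape(-1,1,2)],True,(0,0,255) if k else (255,0,0))
    m=((proj(d,[(.454,-.301,0)])+.45-(x0,y0))*5.7)[0]; cv2.drawMarker(z,(int(m[0]),int(m[1])),(0,255,255),0,8)
    W.append(z)
cv2.imwrite('pics/m13.png',np.hstack(W))
E
```

```text
[ 0.4541 -0.3011  0.0936] [[ 0.7574 -0.653   0.0004]
 [-0.653  -0.7574 -0.0002]
 [ 0.0004 -0.0001 -1.    ]] 47.4
```

View pics/m13.png

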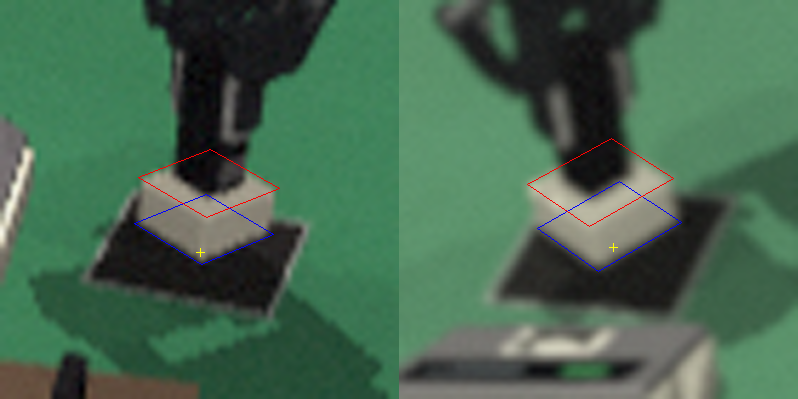

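The reader is upright and centred over the mat. Setting it down.

>>> jog_arm(dr=[[0,0,0],[0,0,0],[0,0,0],[0,0,0],[0,0,0],[0,0,0],[0,0,0],[0,0,0],[0,0,0],[0,0,0]], slide=[[0,0,0.006],[0,0,0.005],[0,0,0.003],[0,0,0.001],[0,0,0.0005],[0,0,0.0005],[0,0,0],[0,0,0],[0,0,0],[0,0,0]], gripper=[-0.6,-0.6,-0.6,-0.6,-0.6,-0.6,-0.6,-0.6,-0.6,-0.6])

```text
time_s: 48.5
position: [0.4542, -0.3011, 0.0777]
tool_rot: [[0.757, -0.653, 0.001], [-0.653, -0.757, -0.0], [0.001, -0.0, -1.0]]
ft_force: [-0.5, 0.6, 1.4]
grip_width: 0.0315
```

>>> jog_arm(dr=[[0,0,0],[0,0,0],[0,0,0],[0,0,0],[0,0,0],[0,0,0],[0,0,0],[0,0,0],[0,0,0],[0,0,0]], slide=[[0,0,0],[0,0,0],[0,0,0],[0,0,0],[0,0,-0.01],[0,0,-0.03],[0,0,-0.04],[0,0,-0.04],[0,0,-0.04],[0,0,0]], gripper=[0,0.5,0.5,0.5,0.5,0.5,0.5,0.5,0.5,0.5])

```text
time_s: 49.5
position: [0.4553, -0.3022, 0.2437]
tool_rot: [[0.757, -0.653, 0.008], [-0.653, -0.757, -0.008], [0.011, 0.001, -1.0]]
ft_force: [-0.1, -0.5, -0.6]
grip_width: 0.0639
```

>>> jog_arm(dr=[[0,0,0],[0,0,0],[0,0,0],[0,0,0],[0,0,0],[0,0,0],[0,0,0],[0,0,0],[0,0,0],[0,0,0]], slide=[[0,0.03,0],[0,0.03,0],[0,0.02,0],[0,0,0],[0,0,0],[0,0,0],[0,0,0],[0,0,0],[0,0,0],[0,0,0]], gripper=[0.5,0.5,0.5,0.5,0.5,0.5,0.5,0.5,0.5,0.5])

```text
time_s: 50.5
position: [0.402, -0.3615, 0.2375]
tool_rot: [[0.758, -0.653, 0.0], [-0.653, -0.758, -0.0], [0.0, -0.0, -1.0]]
ft_force: [-0.8, -0.3, -0.0]
grip_width: 0.0638
```

```bash
python3 - <<'E'
from rd import *
s=observe();print(s['position'],s['time_s'])
d=grab('scene','s14');q=grab('side','q14');w=grab('wrist','w14')
a=cv2.resize(d['pixels'][145:255,110:310],None,fx=2.6,fy=2.6,interpolation=cv2.INTER_CUBIC)
b=cv2.resize(q['pixels'][115:260,195:335],None,fx=2,fy=2,interpolation=cv2.INTER_CUBIC)
c=w['pixels']; o=np.zeros((600,800,3),np.uint8);o[:286,:520]=a;o[:290,520:800]=b;o[300:600,:400]=cv2.resize(c,(400,300))
cv2.imwrite('pics/m14.png',o)
cv2.imwrite('pics/w14z.png',cv2.resize(c[80:250,190:360],None,fx=3.5,fy=3.5,interpolation=cv2.INTER_CUBIC))
E
```

```text
[ 0.402  -0.3615  0.2375] 50.5
```

View pics/m14.png

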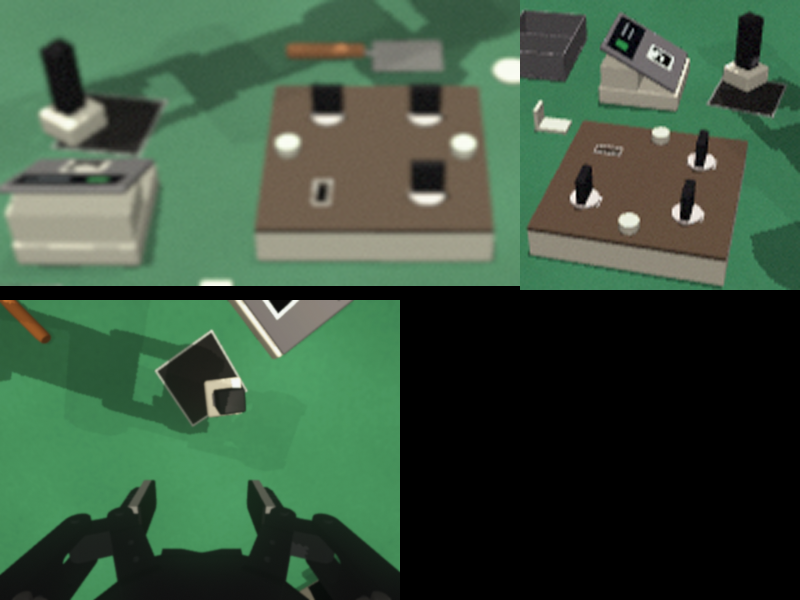

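View pics/w14z.png

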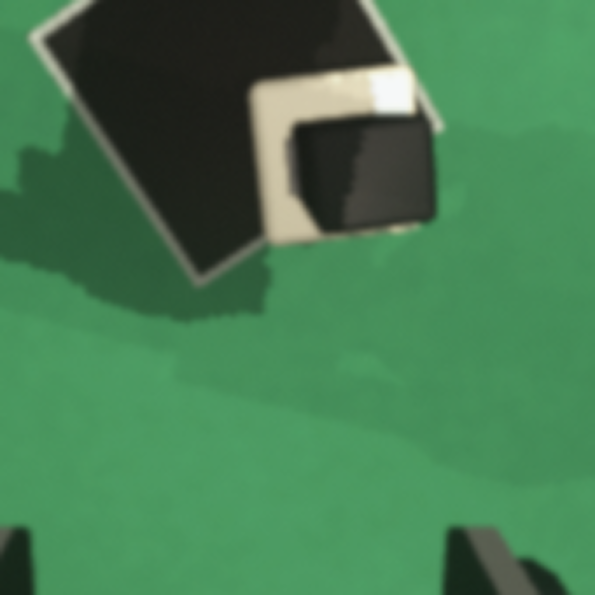

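The reader now stands about 4 cm off the mat's middle, towards −y, and slightly turned. It was knocked after I let go. I'll measure it, re-grasp and put it back.

```bash
python3 - <<'E'
from rd import *
V=load('w14');fa=lambda u,v:(190+u/3.5-.4,80+v/3.5-.4)
h=[onz(V,fa(*p),.03)[:2] for p in [(250,83),(412,66),(272,243)]];c=(h[1]+h[2])/2
print('head',h,c,np.linalg.norm(h[0]-h[1]),np.linalg.norm(h[0]-h[2]),np.degrees(np.arctan2(*(h[1]-h[0])[::-1])),np.degrees(np.arctan2(*(h[0]-h[2])[::-1])))
t=[onz(V,fa(*p),.12)[:2] for p in [(355,120),(430,115),(435,220),(345,230)]];print('htop',t,np.mean(t,0))
S=load('s14');Q=load('q14')
a=lambda u,v:(110+u/2.6-.4,145+v/2.6-.4); b=lambda u,v:(195+(u-520)/2-.4,115+v/2-.4)
for n,p in [('w',(40,120)),('far',(75,145)),('e',(107,115))]: print(n,onz(S,a(*p),0)[:2] if 0 else onz(S,a(*p),.02)[:2])
s=observe();R=s['tool_rot'];print('tool shift',R.T@np.array([c[0]-s['position'][0],c[1]-s['position'][1],0]))
E
```

```text
head [array([ 0.4568, -0.3041]), array([ 0.5014, -0.3353]), array([ 0.4277, -0.3499])] [ 0.4646 -0.3426] 0.054460869252332914 0.05425874182750452 -34.960613824304026 57.597707252571944
htop [array([ 0.4686, -0.3287]), array([ 0.4835, -0.3399]), array([ 0.4686, -0.3613]), array([ 0.4495, -0.3482])] [ 0.4676 -0.3445]
w [ 0.4739 -0.3796]
far [ 0.5193 -0.3254]
e [ 0.4633 -0.3003]
tool shift [ 0.0351 -0.0553  0.    ]
```

>>> jog_arm(dr=[[0,0,0],[0,0,0],[0,0,-0.115],[0,0,0],[0,0,0],[0,0,0],[0,0,0],[0,0,0],[0,0,0],[0,0,0]], slide=[[0.017,-0.028,0],[0.018,-0.0275,0],[0,0,0],[0,0,0.03],[0,0,0.03],[0,0,0.03],[0,0,0],[0,0,0],[0,0,0],[0,0,0]], gripper=[0.5,0.5,0.5,0.5,0.5,0.5,0.5,0.5,0.5,0.5])

```text
time_s: 51.65
position: [0.4651, -0.3429, 0.1491]
tool_rot: [[0.827, -0.562, 0.002], [-0.562, -0.827, -0.002], [0.003, 0.001, -1.0]]
ft_force: [0.3, -0.2, -0.3]
grip_width: 0.0641
```

```bash
python3 - <<'E'
from rd import *
s=observe();print(s['position'],s['tool_rot'],s['time_s'])
w=grab('wrist','w15')
E
```

```text
[ 0.4651 -0.3429  0.1491] [[ 0.8273 -0.5618  0.0022]
 [-0.5618 -0.8273 -0.0022]
 [ 0.0031  0.0006 -1.    ]] 51.65
```

View pics/w15.png

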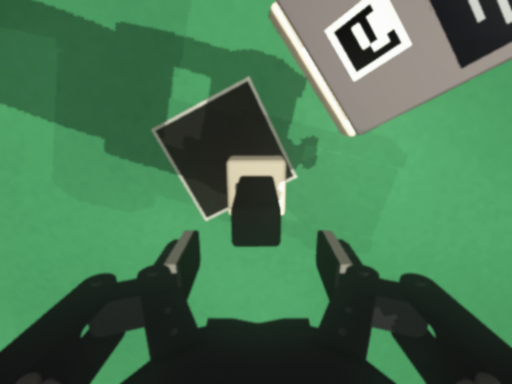

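Centred (column 256) and aligned. Gripping again.

>>> jog_arm(dr=[[0,0,0],[0,0,0],[0,0,0],[0,0,0],[0,0,0],[0,0,0],[0,0,0],[0,0,0],[0,0,0],[0,0,0]], slide=[[0,0,0.03],[0,0,0.03],[0,0,0.011],[0,0,0],[0,0,0],[0,0,0],[0,0,0],[0,0,0],[0,0,0],[0,0,0]], gripper=[0.5,0.5,0.5,0.5,-0.6,-0.6,-0.6,-0.6,-0.6,-0.6], force=70)

```text
time_s: 52.7
position: [0.4651, -0.343, 0.078]
tool_rot: [[0.827, -0.562, 0.002], [-0.562, -0.827, -0.002], [0.003, 0.001, -1.0]]
ft_force: [-0.7, 0.2, 7.2]
grip_width: 0.0311
```

>>> jog_arm(dr=[[0,0,0],[0,0,0],[0,0,0],[0,0,0],[0,0,0],[0,0,0],[0,0,0],[0,0,0],[0,0,0],[0,0,0]], slide=[[0,0,-0.01],[0,0,-0.02],[-0.011,-0.0095,0],[-0.011,-0.0095,0],[-0.0107,-0.0095,0],[0,0,0],[0,0,0.01],[0,0,0.01],[0,0,0.005],[0,0,0]], gripper=[-0.6,-0.6,-0.6,-0.6,-0.6,-0.6,-0.6,-0.6,-0.6,-0.6])

```text
time_s: 53.7
position: [0.4533, -0.3006, 0.0802]
tool_rot: [[0.827, -0.562, -0.001], [-0.562, -0.827, 0.002], [-0.002, -0.001, -1.0]]
ft_force: [0.2, -0.5, -1.3]
grip_width: 0.0315
```

```bash
python3 - <<'E'
from rd import *
s=observe();p=s['position'];R=s['tool_rot'];print(p,R,s['time_s'])
d=grab('scene','s16');q=grab('side','q16')
o=p+R[:,2]*.078
P=[o+R[:,0]*a*.028+R[:,1]*b*.028-R[:,2]*h for h in (0,.03) for a,b in ((1,1),(1,-1),(-1,-1),(-1,1))]
W=[]
for d in (q,d):
    u=proj(d,P);c=u.mean(0).astype(int);x0,y0=c-35
    z=cv2.resize(d['pixels'][y0:y0+70,x0:x0+70],None,fx=5.7,fy=5.7,interpolation=cv2.INTER_CUBIC)
    u=((u+.45-(x0,y0))*5.7).round().astype(int)
    for k in (0,4): cv2.polylines(z,[u[k:k+4].reshape(-1,1,2)],True,(0,0,255) if k else (255,0,0))
    W.append(z)
cv2.imwrite('pics/m16.png',np.hstack(W))
E
```

```text
[ 0.4533 -0.3006  0.0802] [[ 0.8271 -0.5621 -0.0013]
 [-0.5621 -0.8271  0.0015]
 [-0.0019 -0.0005 -1.    ]] 53.7
```

View pics/m16.png

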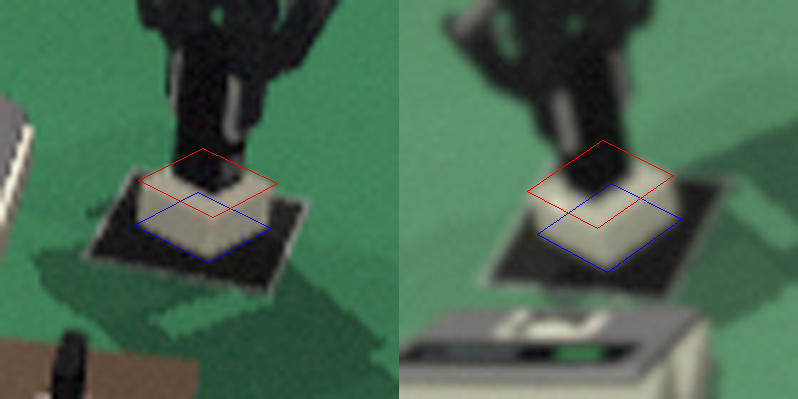

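Centred on the mat again. Lowering the last 2 mm, releasing and retreating.

>>> jog_arm(dr=[[0,0,0],[0,0,0],[0,0,0],[0,0,0],[0,0,0],[0,0,0],[0,0,0],[0,0,0],[0,0,0],[0,0,0]], slide=[[0,0,0.001],[0,0,0.001],[0,0,0.0005],[0,0,0],[0,0,0],[0,0,0],[0,0,0],[0,0,0],[0,0,0],[0,0,0]], gripper=[-0.6,-0.6,-0.6,-0.6,-0.6,0,0.5,0.5,0.5,0.5])

```text
time_s: 54.8
position: [0.4536, -0.3005, 0.079]
tool_rot: [[0.827, -0.562, 0.0], [-0.562, -0.827, -0.0], [0.0, -0.0, -1.0]]
ft_force: [-0.7, 0.1, 0.2]
grip_width: 0.064
```

>>> jog_arm(dr=[[0,0,0],[0,0,0],[0,0,0],[0,0,0],[0,0,0],[0,0,0],[0,0,0],[0,0,0],[0,0,0],[0,0,0]], slide=[[0,0,-0.01],[0,0,-0.03],[0,0,-0.04],[0,0,-0.04],[0,0,-0.04],[0,0.03,0],[0,0.03,0],[0,0,0],[0,0,0],[0,0,0]], gripper=[0.5,0.5,0.5,0.5,0.5,0.5,0.5,0.5,0.5,0.5])

```text
time_s: 55.8
position: [0.4202, -0.3495, 0.2392]
tool_rot: [[0.828, -0.561, 0.0], [-0.561, -0.828, 0.0], [0.0, -0.0, -1.0]]
ft_force: [-0.7, -0.7, -0.8]
grip_width: 0.0638
```

>>> jog_arm(dr=[[0,0,0],[0,0,0],[0,0,0],[0,0,0],[0,0,0],[0,0,0],[0,0,0],[0,0,0],[0,0,0],[0,0,0]], slide=[[0,0,0],[0,0,0],[0,0,0],[0,0,0],[0,0,0],[0,0,0],[0,0,0],[0,0,0],[0,0,0],[0,0,0]], gripper=[0.5,0.5,0.5,0.5,0.5,0.5,0.5,0.5,0.5,0.5])

```text
time_s: 56.8
position: [0.4198, -0.3502, 0.239]
tool_rot: [[0.827, -0.562, 0.0], [-0.562, -0.827, -0.0], [0.0, -0.0, -1.0]]
ft_force: [0.3, 0.4, 0.5]
grip_width: 0.0641
```

```bash
python3 - <<'E'
from rd import *
s=observe();print(s['position'],s['time_s'])
d=grab('scene','s17');q=grab('side','q17');w=grab('wrist','w17')
a=cv2.resize(d['pixels'][145:255,110:310],None,fx=2.6,fy=2.6,interpolation=cv2.INTER_CUBIC)
b=cv2.resize(q['pixels'][115:260,195:335],None,fx=2,fy=2,interpolation=cv2.INTER_CUBIC)
o=np.zeros((600,800,3),np.uint8);o[:286,:520]=a;o[:290,520:800]=b;o[300:600,:400]=cv2.resize(w['pixels'],(400,300));o[300:600,400:]=cv2.resize(q['pixels'],(400,300))
cv2.imwrite('pics/m17.png',o)
x,y=proj(w,[(.454,-.301,0.02)])[0].astype(int);print(x,y)
cv2.imwrite('pics/w17z.png',cv2.resize(w['pixels'][y-60:y+60,x-60:x+60],None,fx=5,fy=5,interpolation=cv2.INTER_CUBIC))
# change vs start
for t,n in (('scene0',d),('side0',q)):
    D=cv2.absdiff(load(t)['pixels'],n['pixels']).max(2); print(t)
E
```

```text
[ 0.4198 -0.3502  0.239 ] 56.8
258 120
scene0
side0
```

View pics/m17.png

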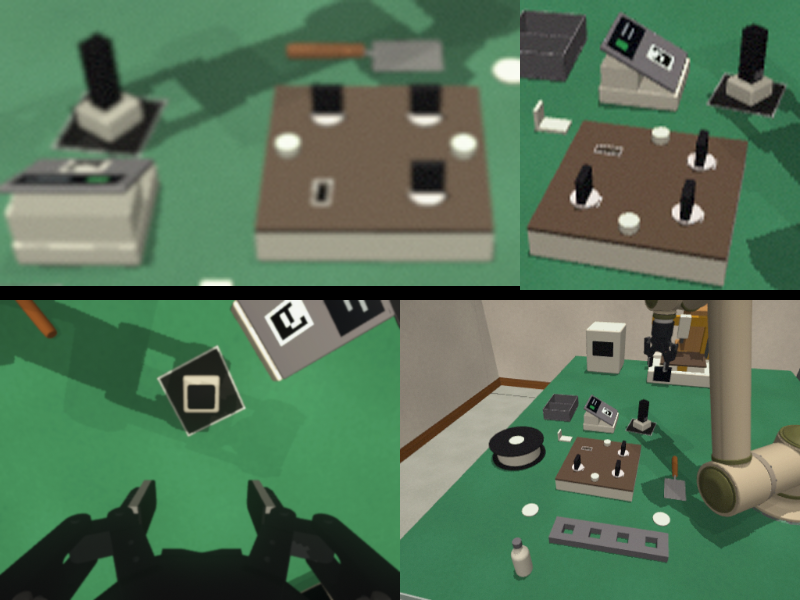

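View pics/w17z.png

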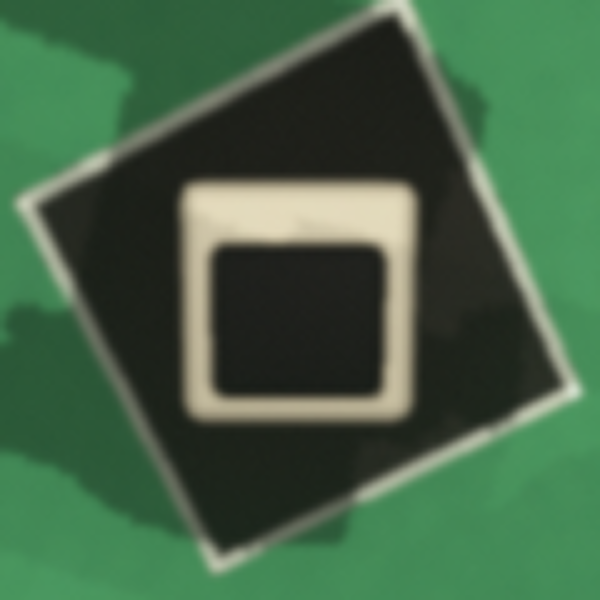

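The reader stands upright in the middle of the mat: its head centre at (299,300) in the zoomed view is on the mat centre at about (299,288), the gap being due to its 30 mm height. The rack is empty, the three toggles are locked, and the discs, bottle and bracket look unmoved. Handing in.

```bash
python3 - <<'E'
from rig import env
print(env.close_job())
E
```

```text
the job is handed in; nothing more can be done
None
```

The job is done in the order asked and handed in at about 57 s. No verdict was reported.

- **Caps:** I pressed both down first. Their tops then measured 0.059 and 0.060 m, so both are fully down.
- **Toggles:** Only three were on the rack. They went into slots 4, 2 and 1, dropped in with almost no force, and were each turned a quarter turn. In the pictures the flanges lie flat and the handles stand across the slots. Slot 3 stays empty.
- **Label reading:** I held the reader still for over 3 s, about 10 cm off the label. By my measurements it was within 1 mm and 0.3° of the target pose, with the label's position known to about 2 mm.
- **Reader:** After I first set it back on its mat, the next picture showed it about 4 cm off the middle and slightly turned. I took this to be the announced knock. I gripped it again and put it back, and the last pictures show it upright in the middle of the mat.
- **Checks that disagreed:** Single label corners differed by up to 2 mm between camera views, and the measured tilt of the sloping face came out at about 30–31°. I used the stated 29°.
- **Other things on the table:** The discs, bottle and bracket look unmoved in the pictures. I did not measure them.

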